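# Unlock the tested cylinder and send all three down the roller lane

### The arm

A 7-joint arm with a two-finger parallel gripper is mounted at the origin on a cart in front of the work surface, level with it; the furniture and walls round the work are solid. World frame = base frame: x ahead of the robot, y to its left, z up, the work surface at z = 0. Lengths are in m, angles in rad, forces in N, time in s.
With the tool pointing down it reaches from about 0.425 to 0.825 m from the base axis. Payload 3.6 kg.
Tool frame: the origin (TCP) lies on the centre line of the jaws, within the pads' length; the fingertips stand 17 mm ahead of it and the grasp point (between the pads) lies 2 mm behind it; z points along the fingers, y is the direction in which the jaws open and shut (so a half turn about z gives the same grasp; the last joint's range is limited). The gripper opens to 93 mm and grips with 3 to 60 N. Pads are 15 mm wide; open, the fingers measure 128 mm over their backs; the gripper's body (75 mm by 188 mm) begins 65 mm behind the grasp point.
Start: joints at [-1.224, 0.615, -0.013, 1.423, 0.008, 1.103, -0.04], TCP at [0.237, 0.605, 0.236] pointing down, gripper open.
Joint ranges: [-3.12, 3.12], [-0.3, 2.06], [-1.34, 1.32], [0.26, 2.42], [-1.36, 4.5], [0.01, 1.98], [-2.84, 2.84]. Speed limits (rad/s): [2.79, 2.79, 3.14, 3.14, 3.14, 3.14, 3.14].

### API

Orientations are given as a 3x3 rotation matrix whose columns are the frame's x, y, z axes.
In Python, from rig import bot gives the robot as it stands.
- The arm moves only by the shell command python3 -m pendant 'ROWS' [OPENING]. ROWS is a JSON object of lists of equal length, an entry for each row: "linear": the shift along the tool's x, y, z in m, a list of three; "angular": the turn, a rotation vector about the tool's x, y, z in rad, a list of three. A call has 1 to 20 rows; each row shifts and turns the commanded pose from where the row before left it, along the tool's axes as they then stand; what a row does not reach is not made up. A row lasts 1/8 s, in which the tool goes at most 62.5 mm and 10.7 degrees, less where a joint would pass 70% of its speed; a pose out of reach is approached as far as the arm can. A call is refused whole if a number of a shift passes 0.0625 or a number of a turn 0.188, either way. A call with a gripper value outside its range is refused whole. OPENING is the finger opening in m, from 0 to 0.093, set as the call begins (- or left out, the last holds). The fingers move at their own pace and stop on an object; the grip force is fixed at half the most. Time passes only in rows, so rows that do not move let the fingers close. It gives the time, the measured TCP pose, the force and the opening at its end, in the units of the state.
- bot.read_state(): the state, without advancing time (a new reading comes with each control period).
- bot.grab_frame(name): name is "side" or "top" or "wrist"; returns a dict with "pixels" (384x512x3 uint8, red, green, blue), "range_z" (384x512 float32, m along the optical axis (not along the pixel's ray), 0 where there is no reading), "camera_matrix" (3x3 intrinsics, pixels), "rvec" (rotation vector, rad) and "tvec" (3), from world to camera coordinates, as OpenCV has them. Camera axes: x right, y down, z forward; pixel columns grow to the right and rows downward; lengths in m; the calibration is good to about 2 mm. A picture is of the moment at which its call begins.
- bot.finish_job(): hands the job in, once; it reports no verdict.
The state is a dict: "t": time; "qpos": joint angles; "joint_velocities": joint speeds; "effort": joint torques, N m; "eef_pos": TCP position; "ee_rot": TCP orientation; "contact_force": force on the tool from outside, world axes, zero at the start; "torque": the same for the moment, N m; "width": finger opening in m.
Only numpy, scipy, OpenCV 4.12 (cv2) and the standard library are available. Lean on these libraries where they do the work, as an engineer would, in place of code of your own. Each camera call takes 0.05 s, during which the arm holds its last target. There are 200 camera calls.

### The job

The leak test is done: press the red plunger to free the latch, twist the cylinder in the test nest a quarter turn anticlockwise (seen from above it), lift it off, and set it down gently on the sloped roller lane so that it rolls to the stop. Send the two tested cylinders standing on the bench down the same lane too, so that all three queue against the stop, upright on their carriers, and leave the oil bottle, the grease pot and the loose end cap as they are.

Things in the scene. Friction and masses are not known exactly. Their poses are not given: they have to be found in the camera images.
- cylinder_locked: Silver cylinder block 60x60 mm on a black carrier plate (octagon, 72 long in y, 60 wide in x, ends tapering to 34); locked in the tilted nest. 0.6 kg. Origin: centre of the plate's underside, z up through the block, x and y square to its sides. Heights in mm: plate 0-10, neck (44 across) 10-19, block 19-77, rod end (16 across) to 87.
- cylinder_free_1: Same kind, size, origin and axes as cylinder_locked; stands loose on the bench.
- cylinder_free_2: Same kind, size, origin and axes as cylinder_locked; stands loose on the bench.
- test_console: Grey wedge console 225 mm deep (x), 166 wide, about 40 mm high at the front, 140 behind; carries nest and plunger. Origin: at bench height under the centre of the nest; x points to its back.
- nest: Quarter-turn nest on the sloped console. Origin: centre of its floor; z out along its axis, which leans 28 deg from vertical to the robot's side; x up the slope, y left. Ring 106 mm across, 12 high, bore 83. Two clamp strips at +y and -y, 12-16 mm over the floor, 33.5 mm from the axis, 52 long, hold the plate's ends (its y along nest y).
- nest_axis (a point): Point on the nest's axis 60 mm over its floor. With the latch pressed, the cylinder turns anticlockwise seen from above (positive about nest z); posts stop it some degrees past 90. At 70 to 95 deg its ends clear the strips and it lifts out along nest z. Play in the nest: 2 mm. Unpressed, two brass dogs block the turn.
- latch (a joint): Travel of the plunger into the console along nest -z, m: 0 latched (out), 0.008 fully in; frees the turn from 0.0065 on. About 3 N of friction, no spring: it stays where it is pushed.
- latch_top (a point): Centre of the top of the red plunger cap, 23 mm across; at x -100, y +20 mm in the nest's frame, 26 mm over the nest's floor when out. Press along nest -z by 8 mm. The collar round its foot ends 9 mm over the nest's floor.
- lane: Deck of 18 free-turning braked rollers (14 mm thick, 18 apart), sloping 6.5 deg down away from the robot. Origin: the loading point, mid-lane on the roller tops; x downhill, y left, z off the rollers. End stop's face at x 0.280 m. Loads roll slowly, never shift sideways. Three carriers queue with origins at x 0.244, 0.172, 0.100.
- lane_entry (a point): Middle of the lane's open high end on the roller tops, 48 mm uphill of the loading point. Rails 67 mm apart rise 8 mm over the rollers, flared lips above open to 90 mm apart at 22 mm. A carrier fits only with its length (its y) along the lane. A shelf 0.43 m up hangs over the low end.
- oil_bottle: Bystander: the white oil bottle with a yellow spout at the front of the bench, 51 mm across, 152 mm high; origin at the centre of its foot.
- grease_pot: Bystander: white pot with a red lid, 69 mm across, 54 mm high; origin at the centre of its foot.
- end_cap_1: Bystander: flat square metal end cap, 56x56x18 mm; origin at the centre of its underside.
There are look-alikes about, which are no part of the job. Leave any orange look-alike of the cylinder_free_1 alone.

How it is judged:
By the outcome, as a careful person would: the job done as asked, in the order asked, and still so for the second after the job is handed in, with the robot touching nothing.
It also fails if it takes over 72 s, if anything falls off the work surface, if the arm or the gripper's body presses on something with over 40 N, if the wrist force passes 120 N, or if a joint passes its speed limit or range.

## Working session

There is one attempt and no reset: what is moved stays moved. The work goes in short steps, Python scripts to look and compute and a shell command to move; the robot and the scene stay as the last step left them, time stands still between calls to the robot, and variables do not carry over. Pictures are saved under pics/ and viewed, about 8 in all and at most 12, crops included, and the job is handed in when it is done.

```bash
ls; mkdir -p pics; cat > h.py <<'E'
import numpy as np,cv2
from rig import bot
def grab(n,save=None):
    f=bot.grab_frame(n)
    if save: cv2.imwrite('pics/'+save,f['pixels'][:,:,::-1])
    f['R']=cv2.Rodrigues(np.array(f['rvec'],float))[0]; return f
def cloud(f):
    K=np.array(f['camera_matrix']);z=f['range_z'];v,u=np.mgrid[:z.shape[0],:z.shape[1]]
    p=np.stack([(u-K[0,2])/K[0,0]*z,(v-K[1,2])/K[1,1]*z,z],-1)
    w=(p-np.array(f['tvec']).ravel())@f['R']; w[z<=0]=np.nan; return w
E
python3 - <<'E'
from h import *
for n in ('top','side'):
    f=grab(n,n+'0.png'); np.savez('/tmp/'+n,**{k:f[k] for k in('pixels','range_z','camera_matrix','rvec','tvec')})
    print(n,-f['R'].T@np.array(f['tvec']).ravel(), f['R'][2])
a,b=[cv2.imread(f'pics/{n}0.png') for n in('top','side')]
s=bot.read_state();print(s)
E
```

```text
pics
top [0.42462917 0.24468118 1.21680517] [ 0.05891344 -0.01577504 -0.99813844]
side [0.08507151 1.23852935 0.57989389] [ 0.33357788 -0.86170574 -0.38234671]
{'t': 0.1, 'qpos': array([-1.22355398,  0.61582998, -0.01258722,  1.42470132,  0.00809056,
        1.10339612, -0.04038851]), 'joint_velocities': array([ 0.00090725, -0.00357482, -0.00114469, -0.00518658,  0.00056038,
       -0.00066953, -0.00166042]), 'effort': array([ 1.12275964e-03, -4.60038829e+01,  2.10099961e-01, -1.66245872e+01,
       -6.11367496e-02,  1.68981787e-02,  9.73668284e-05]), 'eef_pos': array([0.23707716, 0.60451682, 0.23460456]), 'ee_rot': array([[-9.30985250e-01,  3.65055919e-01, -8.00439337e-04],
       [ 3.65056795e-01,  9.30982791e-01, -2.13989150e-03],
       [-3.59848086e-05, -2.28441324e-03, -9.99997390e-01]]), 'contact_force': array([ 0.70573116, -0.2106891 , -0.57965638]), 'torque': array([-0.07241013,  0.01997197,  0.0332691 ]), 'width': 0.09293610010551506}
```

View pics/top0.png

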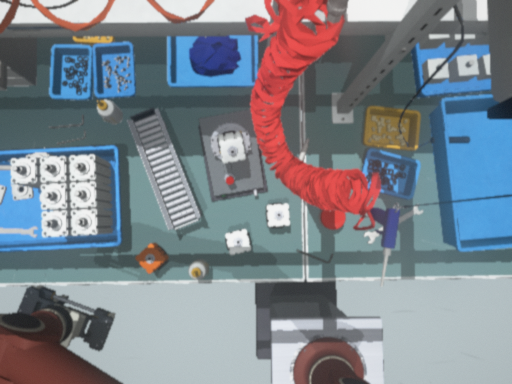

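View pics/side0.png

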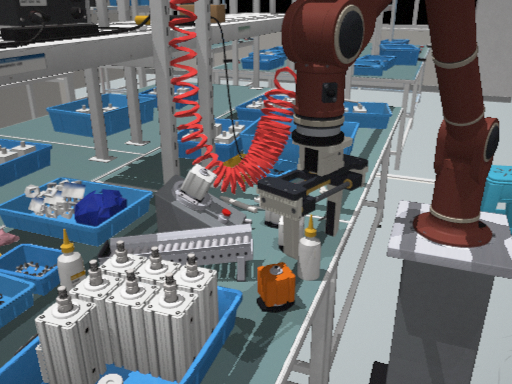

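Top view: the nest with the locked cylinder is at (232,147), the plunger at (230,180), and the lane runs (147,112)–(182,228). Silver squares stand at (278,215) and (238,240), the orange look-alike is at (152,257), and there are bottles at (197,270) and (105,108). Next I'll check heights and take one close crop.

```bash
python3 - <<'E'
from h import *
d=np.load('/tmp/top.npz');f=dict(d);f['R']=cv2.Rodrigues(f['rvec'])[0]
w=cloud(f);np.save('/tmp/w.npy',w)
im=f['pixels'][:,:,::-1]
for n,(u,v) in dict(c1=(278,215),c2=(238,240),org=(152,257),oil=(197,270),nestcyl=(232,147),plunger=(230,180),red=(332,215),lane_lo=(150,118),lane_hi=(183,225),bench=(260,260),b2=(105,108),con_front=(235,193),con_back=(220,118)).items(): 
    print(n,np.round(w[v,u],3), 'maxz', np.nanmax(w[v-8:v+9,u-8:u+9,2]).round(3))
c=im[95:290,120:350];cv2.imwrite('pics/c1.png',cv2.resize(c,None,fx=3,fy=3,interpolation=cv2.INTER_CUBIC)[:600])
z=np.nan_to_num(w[...,2]);
for v in range(200,256,4): print(v,(z[v,222:296:3]*1000).astype(int))
E
```

```text
c1 [0.447 0.143 0.088] maxz 0.091
c2 [0.382 0.251 0.086] maxz 0.093
org [0.34  0.481 0.082] maxz 0.09
oil [0.307 0.358 0.119] maxz 0.155
nestcyl [0.616 0.262 0.177] maxz 0.19
plunger [0.544 0.271 0.078] maxz 0.088
red [ 0.446 -0.01   0.054] maxz 0.322
lane_lo [0.728 0.496 0.035] maxz 0.067
lane_hi [0.424 0.401 0.061] maxz 0.08
bench [0.32  0.189 0.001] maxz 0.008
b2 [0.737 0.599 0.111] maxz 0.152
con_front [0.514 0.258 0.007] maxz 0.044
con_back [0.702 0.293 0.13 ] maxz 0.141
200 [ 0  1  0  0  0  5  1  1  3  0  3  0  0  3  4  0 -1 -2 -1  0  2  3  3  1
  0]
204 [ 1 -6  0  2  1  1  0  5 -2  0  1  3  2  3  0  0 72 59 76 73 74 75 75 -1
  2]
208 [ 0  0  2  4  1  4  2  3  5  0  0 -1  0  0  0 73 77 77 76 74 74 79  4  4
  4]
212 [ 3 -4  2 -3 -1 -1  2  2 -1  3  0  2  0  0  2 76 76 74 81 88 80 76 77 -4
  0]
216 [-1  4  0  0  3  2  1  1  1  0  0  3  1  0  3 70 77 76 82 86 78 74 81 -1
  1]
220 [ 3  1  1  0  1  1 -1 -3  6 -1 -3  3  0  2  4 11 76 75 77 78 72 74 80  5
  1]
224 [ 3  7  2 -1  3  4  2 -1  0  4  1 -2  7 -1 -2 43 77 77 76 71 76  0 73 -3
  5]
228 [ 0 -3  2  3  3  4  0  3  0  1  2  0  1  1  6  0  2  2  5 -1  0  4  1  2
  6]
232 [-1  0 68 10 75 75 74 78 72  2  3  2  3  0  0 -1  5  1  2  0  2  6  2  0
  3]
236 [ 0  0 76 76 74 77 77 74 78 10 -1  1  2  0  3  3  3  2  1  0  0  2  1  0
  0]
240 [ 6  8 73 80 84 83 87 81 76  7 -2  4  0  2  2  1  4  6  4  0  4  3  0  3
  1]
244 [ 5  0 75 78 78 88 80 78 75 45 -1  0  0  1  1  0  0  0  2  4  0  3  1 -1
 -2]
248 [ 2 -2  8 76 78 77 73 78 76 76 -2  0  2 -1  0  3  1  2  3 -1  2  0  5 -1
  1]
252 [-2  4  5 76 76 71 77  2  2 -1  1  1  2  1  5 -1  1 -2  3  1  2  3  0  4
  0]
```

View pics/c1.png

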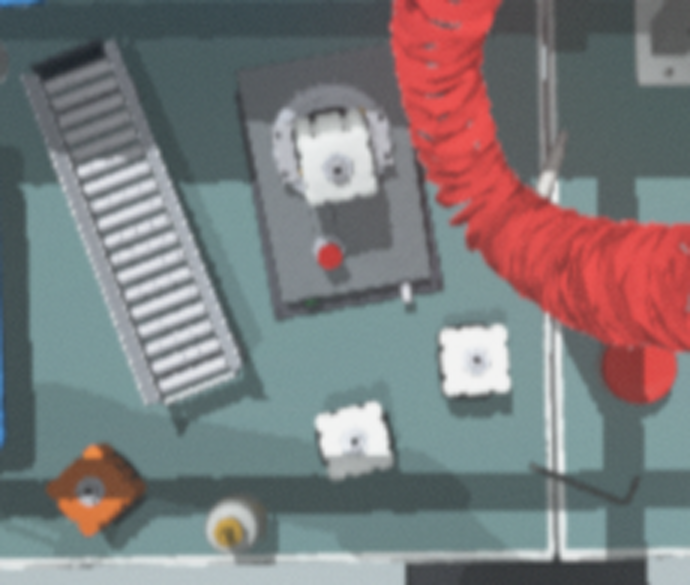

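The crop confirms two upright silver cylinders 77/87 mm high, at (278,215) and (238,240). The orange one and the second bottle are look-alikes. Next I'll measure everything.

```bash
cat > m.py <<'E'
from h import *
w=np.load('/tmp/w.npy');im=np.load('/tmp/top.npz')['pixels']
z=np.nan_to_num(w[...,2])
def reg(u0,u1,v0,v1):
    m=np.zeros(z.shape,bool);m[v0:v1,u0:u1]=1;return m
def plane(P):
    for _ in range(5):
        c=P.mean(0);n=np.linalg.svd(P-c,full_matrices=False)[2][2];r=(P-c)@n;P=P[abs(r)<max(2.0*r.std(),.001)]
    return c,n*np.sign(n[2]),r.std(),len(P)
if __name__=='__main__':
  for n,b in dict(c1=(262,298,196,232),c2=(220,258,224,258)).items():
    m=reg(*b)&(z>.068)&(z<.096)
    P=w[m][:,:2].astype(np.float32);r=cv2.minAreaRect(P);print(n,'rect',r,'mean',P.mean(0))
    m=reg(*b)&(z>.083); print('  rod',w[m].mean(0),m.sum())
  # console slope
  m=reg(205,262,180,196)|reg(206,214,130,180)|reg(248,262,150,180)
  P=w[m&(z>.03)&(z<.15)];c,n,s,k=plane(P);print('console',c,n,s,k,'lean',np.degrees(np.arccos(n[2])),'az',np.degrees(np.arctan2(-n[1],-n[0])))
  m=reg(216,248,128,166)&(z>.12); h=((w-c)@n);
  print('block heights over console', np.histogram(h[reg(212,254,120,175)],bins=np.arange(-.02,.14,.01)))
  m=reg(212,254,120,175)&(h>.062)
  P=w[m];print('locked top',m.sum(),np.median(P,0))
  red=(im[...,0]>150)&(im[...,1]<90)&(im[...,2]<90)&reg(215,245,170,192);print('red',red.sum(),np.median(w[red],0),np.argwhere(red).mean(0))
  # lane
  m=np.zeros(z.shape,np.uint8);cv2.fillPoly(m,[np.array([[146,122],[154,119],[187,220],[178,224]])],1)
  c,n,s,k=plane(w[(m>0)&(z>.01)]);print('lane',c,n,s,k,np.degrees(np.arccos(n[2])),np.degrees(np.arctan2(n[1],n[0])))
E
python3 m.py
```

```text
c1 rect ((0.4499315917491913, 0.14168760180473328), (0.05971890315413475, 0.059888556599617004), 0.07601012289524078) mean [0.44978148 0.14178261]
  rod [0.4494986  0.14126629 0.08750369] 25
c2 rect ((0.3783162236213684, 0.2517567276954651), (0.059958118945360184, 0.05949058756232262), 12.550610542297363) mean [0.37824053 0.25186387]
  rod [0.37807274 0.25251956 0.08700761] 29
console [0.5688412  0.25762429 0.05850492] [-0.46326908 -0.07598179  0.88295443] 0.0016571666509291824 1056 lean 27.999165259301606 az 9.314280814773197
block heights over console (array([  0, 458, 636, 419, 128,  27,  24,  28,  32, 244, 286,  20,   0,
         0,   1]), array([-0.02, -0.01,  0.  ,  0.01,  0.02,  0.03,  0.04,  0.05,  0.06,
        0.07,  0.08,  0.09,  0.1 ,  0.11,  0.12,  0.13]))
locked top 577 [0.61302109 0.26265168 0.17467537]
red 42 [0.54384488 0.27064    0.07926998] [180.23809524 229.71428571]
lane [0.57037083 0.44575241 0.05882673] [0.09684193 0.06442564 0.99321245] 0.0021480733858748103 749 6.679438793518418 33.63447038233197
```

```bash
python3 - <<'E'
from m import *
a=np.radians(9.31);l=np.radians(28)
nz=np.array([-np.sin(l)*np.cos(a),-np.sin(l)*np.sin(a),np.cos(l)]);ny=np.array([-np.sin(a),np.cos(a),0]);nx=np.cross(ny,nz)
N=np.stack([nx,ny,nz],1);c=np.array([0.5688412,0.25762429,0.05850492])
q=(w-c)@N
m=reg(212,254,120,175)&(q[...,2]>.062)&(q[...,2]<.1)
P=q[m];top=P[(P[:,2]>.074-.005)&(P[:,2]<.087)]
r=cv2.minAreaRect(top[:,:2].astype(np.float32));print('nest top rect',r,'medz',np.median(P[:,2]))
print(np.histogram(P[:,2],bins=np.arange(.06,.1,.0025)))
red=(im[...,0]>150)&(im[...,1]<90)&(im[...,2]<90)&reg(215,245,170,192);print('plunger nest-rel',np.median(q[red],0))
rod=q[reg(212,254,120,175)&(q[...,2]>.086)&(q[...,2]<.1)];print('rod',rod.mean(0),len(rod))
# lane outline
m=reg(125,208,100,240)&(z>.018)&(z<.10)
lab=cv2.connectedComponents(m.astype(np.uint8))[1];L=lab==lab[200,172]
P=w[L][:,:2].astype(np.float32);r=cv2.minAreaRect(P);print('lane',L.sum(),r)
box=cv2.boxPoints(r);print(box)
az=np.radians(17.4)
for az in [np.radians(17)]:
  d=np.array([np.cos(az),np.sin(az)]);e=np.array([-d[1],d[0]])
  s=w[...,:2]@d;t=w[...,:2]@e
  for s0 in np.arange(.52,.86,.03):
    k=L&(s>s0)&(s<s0+.03);hi=z[k].max() if k.any() else 0
    tt=t[k];zz=z[k]
    print(round(s0,2),k.sum(),'t',tt.min().round(4) if k.any() else '',tt.max().round(4) if k.any() else '','zmid',np.percentile(zz[abs(tt-np.median(tt))<.025],90).round(4) if k.any() else '')
  k=L;print('s range',np.percentile(s[k],[0,1,99,100]))
E
```

```text
nest top rect ((0.09077395498752594, -0.0017815697938203812), (0.061822425574064255, 0.05953073129057884), 0.2840004563331604) medz 0.08018060639084632
(array([  1,   7,   5,  13,   6,   7,  44, 188, 192,  68,  13,  12,  18,
         0,   1,   1]), array([0.06  , 0.0625, 0.065 , 0.0675, 0.07  , 0.0725, 0.075 , 0.0775,
       0.08  , 0.0825, 0.085 , 0.0875, 0.09  , 0.0925, 0.095 , 0.0975,
       0.1   ]))
plunger nest-rel [-0.0106652   0.01786152  0.02933064]
rod [ 0.09567832 -0.00672407  0.09013852] 38
lane 192938 ((0.4528678059577942, 0.07298004627227783), (2.407865524291992, 1.1424648761749268), 79.1981201171875)
[[-0.3338763  -1.0025636 ]
 [ 0.7883453  -1.2166771 ]
 [ 1.2396119   1.1485237 ]
 [ 0.11739033  1.3626372 ]]
0.52 5237 t -0.7442 1.2599 zmid 0.0053
0.55 5095 t -0.6829 0.8021 zmid 0.0378
0.58 5544 t -0.6832 0.7942 zmid 0.055
0.61 5063 t -0.7174 0.7842 zmid 0.0727
0.64 6912 t -0.7275 0.7758 zmid 0.7819
0.67 9983 t -0.7082 0.764 zmid 0.7268
0.7 8882 t -0.7136 0.7581 zmid 0.6736
0.73 7128 t -0.7546 0.7499 zmid 0.6824
0.76 5256 t -0.756 0.7347 zmid 0.4968
0.79 3888 t -0.7048 0.7305 zmid 0.4922
0.82 4815 t -0.5554 0.7233 zmid 0.4974
0.85 5017 t -0.4681 0.7163 zmid 0.4972
s range [nan nan nan nan]
```

```bash
python3 - <<'E'
from m import *
m=reg(125,208,100,240)&(z>.018)&(z<.10)
n,lab,st,_=cv2.connectedComponentsWithStats(m.astype(np.uint8));i=1+st[1:,4].argmax();L=lab==i;print(st[i])
P=w[L][:,:2].astype(np.float32);r=cv2.minAreaRect(P);print('lane',r)
d=cv2.fitLine(P,cv2.DIST_L2,0,.01,.01).ravel();print(d,np.degrees(np.arctan2(d[1],d[0])))
az=np.radians(17.3);d=np.array([np.cos(az),np.sin(az)]);e=np.array([-d[1],d[0]])
s=w[...,:2]@d;t=w[...,:2]@e
for s0 in np.arange(.5,.86,.03):
    k=L&(s>s0)&(s<s0+.03)
    if k.sum()<20: continue
    tt=t[k];zz=z[k];a,b=np.percentile(tt,[1,99]);mm=(a+b)/2
    print(round(s0,2),k.sum(),np.round([a,b,mm],4),'zmid',np.percentile(zz[abs(tt-mm)<.025],[50,80,95]).round(4))
k=L&(abs(t-.2557)<.2);print('s range',np.percentile(s[L],[0,1,2,98,100]))
# hose heights, near work
ho=(im[...,0]>170)&(im[...,1]<90)&(im[...,2]<90)&reg(245,395,60,225)
for v in range(70,225,15):
    k=ho[v]; 
    if k.any(): print(v,w[v][k][:,0].mean().round(2),w[v][k][:,1].max().round(3),z[v][k].min().round(3),z[v][k].max().round(3))
E
```

```text
[ 127  107   74  123 3631]
lane ((0.5833943486213684, 0.4529081881046295), (0.33897480368614197, 0.09272127598524094), 21.41930389404297)
[0.93118393 0.36454967 0.5837808  0.45561928] 21.379871
0.5 76 [0.2104 0.2921 0.2512] zmid [0.0622 0.065  0.0683]
0.53 348 [0.2026 0.2932 0.2479] zmid [0.074  0.0762 0.0782]
0.56 312 [0.2044 0.2957 0.25  ] zmid [0.0703 0.0725 0.0746]
0.59 312 [0.2073 0.298  0.2527] zmid [0.0673 0.0698 0.0714]
0.62 331 [0.2092 0.3002 0.2547] zmid [0.0633 0.0656 0.0678]
0.65 313 [0.2112 0.3021 0.2567] zmid [0.0599 0.0621 0.0638]
0.68 298 [0.2137 0.3041 0.2589] zmid [0.0567 0.059  0.0615]
0.71 333 [0.2156 0.3064 0.261 ] zmid [0.0534 0.0557 0.0574]
0.74 304 [0.2179 0.3088 0.2633] zmid [0.0492 0.0521 0.0539]
0.77 292 [0.22   0.3107 0.2653] zmid [0.0467 0.049  0.0519]
0.8 329 [0.2225 0.3129 0.2677] zmid [0.0434 0.0451 0.0472]
0.83 374 [0.2245 0.3146 0.2696] zmid [0.042  0.0575 0.0637]
s range [0.52066889 0.52560727 0.52941343 0.85443039 0.86125876]
70 0.7 0.206 0.414 0.539
85 0.68 0.209 0.333 0.493
100 0.68 0.217 0.264 0.406
115 0.67 0.214 0.201 0.322
130 0.65 0.204 0.142 0.239
145 0.62 0.19 0.098 0.182
160 0.59 0.172 0.121 0.149
175 0.53 0.131 0.146 0.393
190 0.5 0.098 0.156 0.405
205 0.46 0.061 0.245 0.388
220 0.43 -0.019 0.051 0.312
```

```bash
cat >> h.py <<'E'
from scipy.spatial.transform import Rotation as Ro
def mk(z,x):
    z=z/np.linalg.norm(z);y=np.cross(z,x);y/=np.linalg.norm(y);return np.stack([np.cross(y,z),y,z],1)
a=np.radians(9.31);l=np.radians(28)
N=mk(np.array([-np.sin(l)*np.cos(a),-np.sin(l)*np.sin(a),np.cos(l)]),np.array([np.cos(a),np.sin(a),0]))
N0=np.array([0.5688412,0.25762429,0.05850492])+N@[.0895,-.002,.003]
b=np.radians(21.4);t=np.radians(6.5)
L=mk(np.array([np.sin(t)*np.cos(b),np.sin(t)*np.sin(b),np.cos(t)]),np.array([np.cos(b),np.sin(b),0]))
L0=np.array([.470,.4085,.0745])
def tool(zax,yax):
    "rotation with tool z=zax, tool y ~ yax"
    y=yax-zax*(yax@zax);y/=np.linalg.norm(y);return np.stack([np.cross(y,zax),y,zax],1)
def to(p,R,s=None):
    s=s or bot.read_state();R0=np.array(s['ee_rot']);p0=np.array(s['eef_pos'])
    rv=Ro.from_matrix(R0.T@R).as_rotvec()
    print('turn',rv.round(4),'deg',np.degrees(np.linalg.norm(rv)).round(1),'| shift before turn',(R0.T@(p-p0)).round(4),'| after turn',(R.T@(p-p0)).round(4))
def st():
    s=bot.read_state();print('t',round(s['t'],2),'p',np.round(s['eef_pos'],4),'q',np.round(s['qpos'],2),'F',np.round(s['contact_force'],1),'w',round(s['width'],4));return s
RA=tool(-N[:,2],N[:,0])
E
python3 - <<'E'
from h import *
print('N0',N0,'axis60',N0+N@[0,0,.06],'L0',L0)
qs=[]
for n in('top','side'):
    f=dict(np.load(f'/tmp/{n}.npz'));f['R']=cv2.Rodrigues(f['rvec'])[0];w=cloud(f);im=f['pixels'].astype(int)
    h=(im[...,0]>120)&(im[...,1]<100)&(im[...,2]<100)&np.isfinite(w[...,2])
    q=(w[h]-N0)@N;k=(q[:,2]>.03)&(q[:,2]<.35)&(abs(q[:,0])<.15)&(q[:,1]<0)&(q[:,1]>-.2);q=q[k]
    print(n,len(q))
    for x in np.arange(-.14,.14,.04):
        for z0 in np.arange(.03,.35,.05):
            k=(q[:,0]>=x)&(q[:,0]<x+.04)&(q[:,2]>=z0)&(q[:,2]<z0+.05)
            if k.sum()>3: print('  x%.2f z%.2f ymax %.3f n%d'%(x,z0,np.percentile(q[k,1],98),k.sum()))
print('above plunger z.09');to(N0+N@[-.1,.02,.09],RA)
print(N0+N@[-.1,.02,.09])
E
```

```text
N0 [0.64575776 0.26820695 0.10317147] axis60 [0.61796051 0.26364999 0.15614832] L0 [0.47   0.4085 0.0745]
top 3793
  x-0.14 z0.03 ymax -0.103 n10
  x-0.14 z0.08 ymax -0.116 n77
  x-0.14 z0.13 ymax -0.137 n96
  x-0.14 z0.18 ymax -0.154 n106
  x-0.14 z0.23 ymax -0.173 n84
  x-0.10 z0.03 ymax -0.095 n103
  x-0.10 z0.08 ymax -0.113 n380
  x-0.10 z0.13 ymax -0.141 n242
  x-0.10 z0.18 ymax -0.153 n223
  x-0.10 z0.23 ymax -0.170 n209
  x-0.10 z0.28 ymax -0.186 n96
  x-0.06 z0.03 ymax -0.079 n402
  x-0.06 z0.08 ymax -0.124 n30
  x-0.06 z0.13 ymax -0.172 n44
  x-0.06 z0.18 ymax -0.175 n105
  x-0.06 z0.23 ymax -0.184 n118
  x-0.06 z0.28 ymax -0.194 n16
  x-0.02 z0.03 ymax -0.068 n196
  x-0.02 z0.08 ymax -0.083 n100
  x0.02 z0.03 ymax -0.063 n47
  x0.02 z0.08 ymax -0.064 n288
  x0.06 z0.08 ymax -0.058 n69
  x0.06 z0.13 ymax -0.059 n232
  x0.06 z0.18 ymax -0.088 n4
  x0.10 z0.03 ymax -0.114 n4
  x0.10 z0.08 ymax -0.078 n12
  x0.10 z0.13 ymax -0.056 n79
  x0.10 z0.18 ymax -0.062 n301
  x0.14 z0.13 ymax -0.087 n16
  x0.14 z0.18 ymax -0.057 n39
  x0.14 z0.23 ymax -0.075 n59
side 3087
  x-0.14 z0.03
[... 390 characters left out ...]
127 n8
  x-0.06 z0.18 ymax -0.174 n50
  x-0.06 z0.23 ymax -0.182 n32
  x-0.06 z0.28 ymax -0.193 n7
  x-0.02 z0.03 ymax -0.068 n99
  x-0.02 z0.08 ymax -0.080 n44
  x0.02 z0.03 ymax -0.062 n62
  x0.02 z0.08 ymax -0.061 n127
  x0.06 z0.03 ymax -0.062 n9
  x0.06 z0.08 ymax -0.057 n86
  x0.06 z0.13 ymax -0.058 n124
  x0.06 z0.18 ymax -0.083 n4
  x0.10 z0.08 ymax -0.061 n29
  x0.10 z0.13 ymax -0.055 n96
  x0.10 z0.18 ymax -0.061 n136
  x0.14 z0.13 ymax -0.065 n23
  x0.14 z0.18 ymax -0.055 n28
  x0.14 z0.23 ymax -0.077 n20
above plunger z.09
turn [-0.446  -0.2514  1.0136] deg 65.1 | shift before turn [-0.3808 -0.2132  0.0994] | after turn [-0.378   0.1463  0.1898]
[0.51369467 0.26682409 0.13568959]
```

```bash
python3 - <<'E'
from h import *
Q=[]
for n in('top','side'):
    f=dict(np.load(f'/tmp/{n}.npz'));f['R']=cv2.Rodrigues(f['rvec'])[0];w=cloud(f);im=f['pixels'].astype(int)
    h=(im[...,0]>100)&(im[...,1]<100)&(im[...,2]<100)&np.isfinite(w[...,2])
    q=(w[h]-N0)@N;k=(q[:,2]>.03)&(q[:,2]<.35)&(q[:,1]<0);Q.append(q[k])
q=np.vstack(Q);r=np.hypot(q[:,0],q[:,1])
for x0 in np.arange(-.1,.06,.01):
    k=(q[:,0]>x0)&(q[:,0]<x0+.01)&(r<.108)
    if k.sum(): print('%.2f n%d zmax %.3f z98 %.3f ymax %.3f'%(x0,k.sum(),q[k,2].max(),np.percentile(q[k,2],98),q[k,1].max()))
E
```

```text
-0.07 n7 zmax 0.051 z98 0.051 ymax -0.081
-0.06 n55 zmax 0.064 z98 0.062 ymax -0.076
-0.05 n18 zmax 0.063 z98 0.062 ymax -0.084
-0.04 n96 zmax 0.073 z98 0.071 ymax -0.076
-0.03 n72 zmax 0.079 z98 0.079 ymax -0.073
-0.02 n65 zmax 0.081 z98 0.079 ymax -0.071
-0.01 n45 zmax 0.090 z98 0.090 ymax -0.070
-0.00 n112 zmax 0.095 z98 0.089 ymax -0.067
0.01 n24 zmax 0.102 z98 0.102 ymax -0.066
0.02 n113 zmax 0.111 z98 0.108 ymax -0.066
0.03 n74 zmax 0.105 z98 0.100 ymax -0.060
0.04 n84 zmax 0.128 z98 0.125 ymax -0.062
0.05 n89 zmax 0.125 z98 0.124 ymax -0.059
```

```bash
python3 -m pendant '{"linear":[[-0.03,0,0],[-0.06,-0.015,0],[-0.06,-0.03,0],[-0.06,-0.03,0],[-0.06,-0.03,0],[-0.06,-0.03,0],[-0.03,-0.05,0],[0,0,0],[0,0,0],[0,0,0],[0,0,0],[0,0,0],[0,0,0],[0,0,0]],"angular":[[0,0,0],[0,0,0],[0,0,0],[0,0,0],[0,0,0],[0,0,0],[0,0,0],[-0.0743,-0.0419,0.1689],[-0.0743,-0.0419,0.1689],[-0.0743,-0.0419,0.1689],[-0.0743,-0.0419,0.1689],[-0.0743,-0.0419,0.1689],[-0.0743,-0.0419,0.1689],[0,0,0]]}' 0; python3 - <<'E'
from h import *
st();to(N0+N@[-.1,.02,.09],RA)
E
```

```text
t: 1.85
eef_pos: [0.4899, 0.3169, 0.2343]
ee_rot: [[-0.178, 0.871, 0.457], [0.984, 0.159, 0.08], [-0.003, 0.464, -0.886]]
contact_force: [-0.1, -0.9, 0.7]
width: 0.0005
t 1.85 p [0.4899 0.3169 0.2343] q [-1.13  0.41  0.54  2.01  0.05  0.34 -0.54] F [-0.1 -0.9  0.7] w 0.0005
turn [-0.0063 -0.0046  0.0162] deg 1.0 | shift before turn [-0.0532 -0.0329  0.0943] | after turn [-0.0533 -0.0327  0.0943]
```

```bash
python3 -m pendant '{"linear":[[-0.0267,-0.0164,0],[-0.0266,-0.0163,0.02],[0,0,0.03],[0,0,0.03],[0,0,0.03],[0,0,0.014],[0,0,0]],"angular":[[-0.006,-0.004,0.016],[0,0,0],[0,0,0],[0,0,0],[0,0,0],[0,0,0],[0,0,0]]}' ; python3 - <<'E'
from h import *
st();to(N0+N@[-.1,.02,.035],RA)
f=grab('wrist','w1.png');grab('side','s1.png')
a,b=cv2.imread('pics/w1.png'),cv2.imread('pics/s1.png')[140:300,130:330]
cv2.imwrite('pics/ws1.png',np.hstack([cv2.resize(a,(400,300)),cv2.resize(b,(375,300),interpolation=cv2.INTER_CUBIC)]))
E
```

```text
t: 2.72
eef_pos: [0.5341, 0.2692, 0.1159]
ee_rot: [[-0.153, 0.875, 0.459], [0.988, 0.136, 0.071], [0.0, 0.464, -0.886]]
contact_force: [-1.1, 0.5, 0.6]
width: 0.0005
t 2.73 p [0.5341 0.2692 0.1159] q [-0.85  0.6   0.36  2.11  0.02  0.02 -0.47] F [-1.1  0.5  0.6] w 0.0005
turn [-0.0061  0.0041 -0.0078] deg 0.6 | shift before turn [ 0.001  -0.0087  0.0279] | after turn [ 0.001  -0.0088  0.0279]
```

View pics/ws1.png

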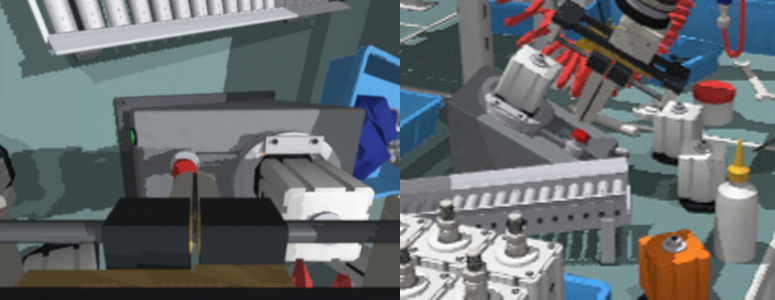

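The finger tips hang about 20 mm above the red cap (185,165 in the left half), but joint 6 is at its limit. I'll press with the tool leaning about 13° less.

```bash
python3 -m pendant '{"linear":[[0,0,0],[0,0,0],[0,0,0]],"angular":[[0.11,0,0],[0.11,0,0],[0,0,0]]}' ; python3 - <<'E'
from h import *
s=st();R=np.array(s['ee_rot']);tip=s['eef_pos']+R[:,2]*.017
q=N.T@(tip-N0);print('tip nest',q)
for zz in(.026,.018): print(zz,'tool shift',R.T@(N0+N@[-.1,.02,zz]-tip), 'nz in tool',R.T@N[:,2])
E
```

```text
t: 3.2
eef_pos: [0.5354, 0.2696, 0.1181]
ee_rot: [[-0.152, 0.953, 0.262], [0.988, 0.146, 0.042], [0.002, 0.265, -0.964]]
contact_force: [-0.8, 0.5, -0.5]
width: 0.0004
t 3.2 p [0.5354 0.2696 0.1181] q [-0.66  0.6   0.16  1.93  0.03  0.37 -0.41] F [-0.8  0.5 -0.5] w 0.0004
tip nest [-0.0926775   0.01923092  0.04758413]
0.026 tool shift [ 0.00075342 -0.00243085  0.02266293] nz in tool [-0.00267096 -0.21876431 -0.97577407]
0.018 tool shift [ 0.00077478 -0.00068074  0.03046913] nz in tool [-0.00267096 -0.21876431 -0.97577407]
```

```bash
python3 -m pendant '{"linear":[[0,-0.002,0.009],[0,-0.0005,0.009],[0,0.0004,0.002],[0,0.0004,0.002],[0,0,0]],"angular":[[0,0,0],[0,0,0],[0,0,0],[0,0,0],[0,0,0]]}'; python3 -m pendant '{"linear":[[0,0.0004,0.002],[0,0.0004,0.002],[0,0.0002,0.001],[0,0,0]],"angular":[[0,0,0],[0,0,0],[0,0,0],[0,0,0]]}' ; python3 - <<'E'
from h import *
s=st();R=np.array(s['ee_rot']);tip=s['eef_pos']+R[:,2]*.017
print('tip nest',N.T@(tip-N0),'tilt',R.T@N[:,2])
E
```

```text
t: 3.82
eef_pos: [0.5362, 0.2703, 0.0937]
ee_rot: [[-0.154, 0.955, 0.255], [0.988, 0.149, 0.039], [-0.0, 0.258, -0.966]]
contact_force: [-1.1, -0.4, 0.5]
width: 0.0005
t: 4.32
eef_pos: [0.5389, 0.2707, 0.0896]
ee_rot: [[-0.154, 0.954, 0.256], [0.988, 0.148, 0.04], [0.0, 0.259, -0.966]]
contact_force: [-4.0, 0.5, 1.0]
width: 0.0002
t 4.33 p [0.5389 0.2707 0.0896] q [-0.65  0.65  0.15  1.94  0.02  0.32 -0.41] F [-4.   0.5  1. ] w 0.0002
tip nest [-0.10292853  0.01968844  0.02076128] tilt [-0.00368903 -0.22478876 -0.97440054]
```

```bash
python3 -m pendant '{"linear":[[0,0.0005,0.0015],[0,0.0005,0.0015],[0,0,0]],"angular":[[0,0,0],[0,0,0],[0,0,0]]}'; python3 -m pendant '{"linear":[[0,0.0005,0.0015],[0,0,0]],"angular":[[0,0,0],[0,0,0]]}' ; python3 - <<'E'
from h import *
s=st();R=np.array(s['ee_rot']);tip=s['eef_pos']+R[:,2]*.017
print('tip nest',N.T@(tip-N0),'F nest',N.T@s['contact_force'])
E
```

```text
t: 4.7
eef_pos: [0.5392, 0.2708, 0.0887]
ee_rot: [[-0.154, 0.955, 0.254], [0.988, 0.148, 0.04], [0.0, 0.257, -0.966]]
contact_force: [-12.5, -2.5, 16.3]
width: 0.0004
t: 4.95
eef_pos: [0.5393, 0.2708, 0.0883]
ee_rot: [[-0.154, 0.955, 0.253], [0.988, 0.148, 0.04], [0.001, 0.257, -0.967]]
contact_force: [-16.9, -2.9, 25.2]
width: 0.0007
t 4.95 p [0.5393 0.2708 0.0883] q [-0.65  0.65  0.15  1.94  0.02  0.32 -0.41] F [-16.9  -2.9  25.2] w 0.0007
tip nest [-0.10320553  0.01979007  0.01937987] F nest [-3.33299088 -0.12502967 30.30048785]
```

```bash
python3 -m pendant '{"linear":[[0,-0.008,-0.03],[0,-0.01,-0.05],[0,0,-0.05],[0,0,0]],"angular":[[0,0,0],[0,0,0],[0,0,0],[0,0,0]]}' 0.093; python3 - <<'E'
from h import *
st();to(N0+N@[0,0,.155],RA)
f=grab('top');w=cloud(f);im=f['pixels'].astype(int)
red=(im[...,0]>120)&(im[...,1]<90)&(im[...,2]<90);red[:170]=0;red[192:]=0;red[:,:215]=0;red[:,245:]=0
q=(w-N0)@N
print('plunger',red.sum(),np.nanmedian(q[red],0) if red.any() else 0)
q2=q[reg] if 0 else q[120:175,212:254].reshape(-1,3);k=(q2[:,2]>.072)&(q2[:,2]<.083);print('block top',k.sum(),cv2.minAreaRect(q2[k][:,:2].astype(np.float32)))
E
```

```text
t: 5.45
eef_pos: [0.4945, 0.2644, 0.2116]
ee_rot: [[-0.153, 0.952, 0.267], [0.988, 0.146, 0.046], [0.005, 0.271, -0.963]]
contact_force: [-0.4, 0.4, 0.5]
width: 0.0359
t 5.45 p [0.4945 0.2644 0.2116] q [-0.73  0.41  0.2   1.94  0.05  0.54 -0.44] F [-0.4  0.4  0.5] w 0.0359
turn [-0.2146 -0.0013 -0.01  ] deg 12.3 | shift before turn [-0.0199  0.0821 -0.0066] | after turn [-0.0207  0.0814  0.0111]
plunger 29 [-0.09418668  0.02003418  0.01848129]
block top 465 ((0.0018228422850370407, 0.00016106106340885162), (0.05968417972326279, 0.0593525767326355), 0.41044121980667114)
```

```bash
python3 -m pendant '{"linear":[[0,0,0],[0,0,0],[-0.0105,0.041,0.0],[-0.0102,0.0415,0.011],[0,0,0]],"angular":[[-0.107,0,-0.005],[-0.107,0,-0.005],[0,0,0],[0,0,0],[0,0,0]]}'; python3 - <<'E'
from h import *
st();to(N0+N@[0.0015,0,.06],RA)
E
```

```text
t: 6.12
eef_pos: [0.5762, 0.2535, 0.2349]
ee_rot: [[-0.158, 0.875, 0.457], [0.988, 0.142, 0.069], [-0.004, 0.462, -0.887]]
contact_force: [-0.6, 0.0, -0.4]
width: 0.0895
t 6.12 p [0.5762 0.2535 0.2349] q [-0.71  0.43  0.25  1.91  0.16  0.36 -0.48] F [-0.6  0.  -0.4] w 0.0895
turn [-0.0083  0.0056 -0.0019] deg 0.6 | shift before turn [0.0038 0.0031 0.0896] | after turn [0.0033 0.0023 0.0897]
```

```bash
python3 -m pendant '{"linear":[[0.0033,0.0023,0],[0,0,0.03],[0,0,0.03],[0,0,0.0297],[0,0,0],[0,0,0]],"angular":[[-0.008,0.006,-0.002],[0,0,0],[0,0,0],[0,0,0],[0,0,0],[0,0,0]]}'; python3 - <<'E'
from h import *
st();to(N0+N@[0.0015,0,.06],RA)
E
```

```text
t: 6.88
eef_pos: [0.6139, 0.2667, 0.1567]
ee_rot: [[-0.168, 0.872, 0.459], [0.986, 0.148, 0.079], [0.001, 0.466, -0.885]]
contact_force: [1.2, 0.2, 0.3]
width: 0.0931
t 6.88 p [0.6139 0.2667 0.1567] q [-0.66  0.59  0.22  1.89  0.14  0.21 -0.47] F [1.2 0.2 0.3] w 0.0931
turn [-0.0042 -0.004   0.0051] deg 0.4 | shift before turn [-0.0037  0.0043  0.0021] | after turn [-0.0036  0.0043  0.0021]
```

```bash
python3 -m pendant '{"linear":[[-0.0036,0.0043,0.002],[0,0,0]],"angular":[[-0.004,-0.004,0.005],[0,0,0]]}'; python3 - <<'E'
from h import *
st();to(N0+N@[0.0015,0,.06],RA)
E
python3 -m pendant '{"linear":[[0,0,0],[0,0,0],[0,0,0],[0,0,0],[0,0,0],[0,0,0]],"angular":[[0,0,0],[0,0,0],[0,0,0],[0,0,0],[0,0,0],[0,0,0]]}' 0.05
python3 - <<'E'
from h import *
s=st();print('nest pos',N.T@(s['eef_pos']-N0),'T',s['torque'])
E
```

```text
t: 7.12
eef_pos: [0.6205, 0.2632, 0.1579]
ee_rot: [[-0.16, 0.871, 0.465], [0.987, 0.141, 0.076], [0.0, 0.471, -0.882]]
contact_force: [0.0, -0.2, -0.1]
width: 0.0931
t 7.12 p [0.6205 0.2632 0.1579] q [-0.65  0.59  0.22  1.89  0.14  0.21 -0.47] F [ 0.  -0.2 -0.1] w 0.0931
turn [ 0.0018  0.0005 -0.0015] deg 0.1 | shift before turn [ 0.0008 -0.0014  0.0004] | after turn [ 0.0008 -0.0014  0.0004]
t: 7.88
eef_pos: [0.6177, 0.2631, 0.1553]
ee_rot: [[-0.161, 0.874, 0.459], [0.987, 0.143, 0.074], [-0.001, 0.465, -0.885]]
contact_force: [-5.5, -1.1, 1.3]
width: 0.0593
t 7.88 p [0.6177 0.2631 0.1553] q [-0.65  0.6   0.22  1.89  0.14  0.21 -0.47] F [-5.5 -1.1  1.3] w 0.0593
nest pos [-0.00073617 -0.0004715   0.05942843] T [-0.23847569  1.29923671  0.0549803 ]
```

```bash
python3 -m pendant '{"linear":[[0,0,0],[0,0,0],[0,0,0],[0,0,0]],"angular":[[0,0,-0.1],[0,0,-0.15],[0,0,-0.15],[0,0,0]]}'
python3 - <<'E'
from h import *
s=st();print('nest pos',N.T@(s['eef_pos']-N0),'F',N.T@s['contact_force'],'T',N.T@s['torque']);to(N0+N@[0,0,.06],RA)
E
```

```text
t: 8.38
eef_pos: [0.6186, 0.2625, 0.1557]
ee_rot: [[-0.487, 0.742, 0.461], [0.854, 0.515, 0.073], [-0.182, 0.429, -0.885]]
contact_force: [-4.7, -1.7, 0.7]
width: 0.0601
t 8.38 p [0.6186 0.2625 0.1557] q [-0.61  0.59  0.16  1.89  0.32  0.22 -0.24] F [-4.7 -1.7  0.7] w 0.0601
nest pos [ 0.00018305 -0.00124668  0.05941246] F [-3.97597207 -0.87884479  2.95365711] T [-0.20799209  1.36106248  0.1169047 ]
turn [-0.0039  0.0013  0.3982] deg 22.8 | shift before turn [ 0.0012  0.0003 -0.0006] | after turn [ 0.0012 -0.0002 -0.0006]
```

```bash
python3 -m pendant '{"linear":[[0,0,0],[0,0,0],[0,0,0],[0,0,0],[0,0,0],[0,0,0],[0,0,0],[0,0,0]],"angular":[[0,0,-0.153],[0,0,-0.153],[0,0,-0.153],[0,0,-0.153],[0,0,-0.153],[0,0,-0.153],[0,0,-0.153],[0,0,0]]}'
python3 - <<'E'
from h import *
s=st();print('nest pos',N.T@(s['eef_pos']-N0),'F',N.T@s['contact_force'],'T',N.T@s['torque']);to(N0+N@[0,0,.06],RA)
E
```

```text
t: 9.38
eef_pos: [0.6184, 0.259, 0.1555]
ee_rot: [[-0.886, -0.066, 0.46], [-0.039, 0.997, 0.067], [-0.463, 0.042, -0.885]]
contact_force: [-8.0, -5.5, 4.3]
width: 0.0598
t 9.38 p [0.6184 0.259  0.1555] q [-0.46  0.59 -0.07  1.88  0.77  0.29  0.42] F [-8.  -5.5  4.3] w 0.0598
nest pos [-0.00057675 -0.00465351  0.05956869] F [-5.73410734 -4.12279431  7.92459958] T [-0.97325068  1.60424469 -0.10408213]
turn [-0.0101  0.0025  1.4657] deg 84.0 | shift before turn [-0.0001  0.0047 -0.0005] | after turn [ 0.0047  0.0006 -0.0004]
```

```bash
python3 -m pendant '{"linear":[[0,0.0035,0],[0,0,-0.004],[0,0,-0.008],[0,0,-0.015],[0,0,0]],"angular":[[0,0,0],[0,0,0],[0,0,0],[0,0,0],[0,0,0]]}'
python3 - <<'E'
from h import *
s=st();print('nest pos',N.T@(s['eef_pos']-N0),'F',N.T@s['contact_force'],'T',N.T@s['torque'])
grab('side','s2.png');b=cv2.imread('pics/s2.png')[120:280,130:330];cv2.imwrite('pics/s2c.png',cv2.resize(b,(600,480),interpolation=cv2.INTER_CUBIC))
E
```

```text
t: 10.0
eef_pos: [0.6071, 0.2663, 0.1824]
ee_rot: [[-0.882, -0.075, 0.465], [-0.043, 0.996, 0.079], [-0.469, 0.049, -0.882]]
contact_force: [-0.3, 0.0, -6.3]
width: 0.06
t 10.0 p [0.6071 0.2663 0.1824] q [-0.45  0.54 -0.11  1.89  0.74  0.34  0.45] F [-0.3  0.  -6.3] w 0.06
nest pos [0.00326012 0.00439324 0.08798227] F [-3.22753466  0.06138178 -5.47258249] T [0.03508705 1.09774097 0.00681652]
```

View pics/s2c.png

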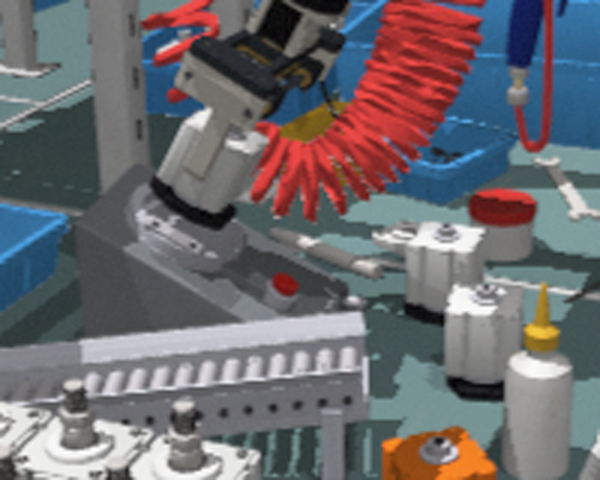

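The cylinder hangs free of the nest on its carrier (about 6 N), and the plunger is in. Next: lift clear and carry it to the lane.

```bash
cat >> h.py <<'E'
RL=tool(-L[:,2],L[:,1])
E
python3 -m pendant '{"linear":[[0,0,-0.03],[0,0,-0.04],[0,0,-0.04],[0,0,0]],"angular":[[0,0,0],[0,0,0],[0,0,0],[0,0,0]]}'
python3 - <<'E'
from h import *
s=st();to(L0+L@[0,0,.14],RL);print(L0+L@[0,0,.14])
E
```

```text
t: 10.55
eef_pos: [0.5565, 0.2581, 0.2814]
ee_rot: [[-0.88, -0.075, 0.468], [-0.042, 0.996, 0.08], [-0.472, 0.05, -0.88]]
contact_force: [1.4, 0.8, -5.7]
width: 0.0601
t 10.55 p [0.5565 0.2581 0.2814] q [-0.36  0.35 -0.27  1.89  0.59  0.53  0.58] F [ 1.4  0.8 -5.7] w 0.0601
turn [-0.0071  0.6087 -0.3073] deg 39.1 | shift before turn [0.0885 0.1574 0.0385] | after turn [0.0021 0.1715 0.0684]
[0.48475579 0.41428273 0.21360006]
```

```bash
python3 -m pendant '{"linear":[[0,0,0],[0,0,0],[0,0,0],[0,0,0],[0,0.03,0],[0.001,0.045,0],[0.001,0.05,0],[0,0.0465,0.01],[0,0,0.01],[0,0,0]],"angular":[[-0.002,0.152,-0.077],[-0.002,0.152,-0.077],[-0.002,0.152,-0.077],[-0.001,0.152,-0.077],[0,0,0],[0,0,0],[0,0,0],[0,0,0],[0,0,0],[0,0,0]]}'
python3 - <<'E'
from h import *
s=st();to(L0+L@[0,0,.0596],RL)
f=grab('wrist','w2.png')
for n in('top',):
    f=grab(n,'t2.png');w=cloud(f);q=(w-L0)@L
    q=q.reshape(-1,3);k=(abs(q[:,1])<.06)&(q[:,2]<.03)&(q[:,2]>-.02)
    for x0 in np.arange(-.06,.31,.03):
        j=k&(q[:,0]>x0)&(q[:,0]<x0+.03);r=q[j]
        if len(r)>20:
            hi=r[r[:,2]>.012]; mid=r[abs(r[:,1])<.025]
            print('%.2f'%x0,len(r),'rails',np.percentile(hi[:,1],[2,98]).round(4) if len(hi) else '','roller z',np.percentile(mid[:,2],[50,85,95]).round(4) if len(mid)>5 else '')
    print('minx',np.percentile(q[k&(q[:,2]>-.005)][:,0],[0,1,3]))
a=[cv2.resize(cv2.imread('pics/'+n),(400,300)) for n in('w2.png','t2.png')];cv2.imwrite('pics/c3.png',np.hstack(a))
E
```

```text
t: 11.8
eef_pos: [0.4906, 0.4134, 0.2547]
ee_rot: [[-0.925, -0.364, -0.111], [-0.36, 0.931, -0.05], [0.121, -0.006, -0.993]]
contact_force: [-0.1, -0.3, -6.1]
width: 0.0603
t 11.8 p [0.4906 0.4134 0.2547] q [-0.45  0.69 -0.52  1.3   0.27  1.34  0.98] F [-0.1 -0.3 -6.1] w 0.0603
turn [-0.0063 -0.0081 -0.0018] deg 0.6 | shift before turn [-0.0005  0.0037  0.1218] | after turn [0.0004 0.0029 0.1218]
0.12 83 rails [-0.0463 -0.0384] roller z [-0.0032 -0.0002  0.0008]
0.15 133 rails [-0.0461 -0.0385] roller z [-0.0039 -0.0015 -0.0001]
0.18 177 rails [-0.0457 -0.0385] roller z [-0.0037 -0.0012  0.0001]
0.21 216 rails [-0.046  -0.0374] roller z [-0.0039 -0.0008  0.0003]
0.24 274 rails [-0.0459  0.0451] roller z [-0.0042 -0.0013  0.0002]
0.27 317 rails [-0.0447  0.0445] roller z [0.0003 0.0183 0.023 ]
minx [-0.19332744 -0.18523008 -0.17686748]
```

View pics/c3.png

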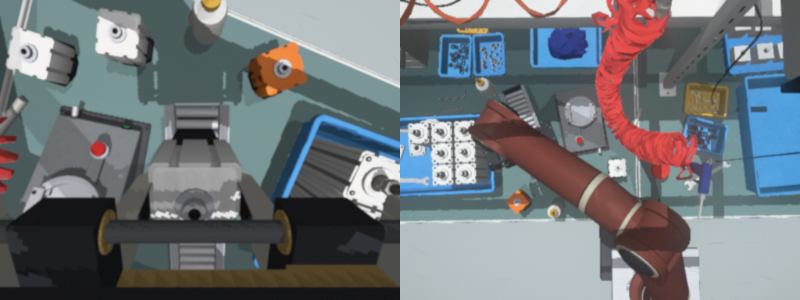

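```bash
python3 -m pendant '{"linear":[[0,0.0029,0.03],[0,0,0.04],[0,0,0.025],[0,0,0]],"angular":[[-0.006,-0.008,-0.002],[0,0,0],[0,0,0],[0,0,0]]}'
python3 - <<'E'
from h import *
s=st();to(L0+L@[0,0,.0596],RL);print(L.T@(s['eef_pos']-L0))
E
```

```text
t: 12.4
eef_pos: [0.4791, 0.411, 0.1614]
ee_rot: [[-0.925, -0.363, -0.107], [-0.361, 0.932, -0.041], [0.115, 0.001, -0.993]]
contact_force: [-0.1, 0.2, -5.5]
width: 0.06
t 12.4 p [0.4791 0.411  0.1614] q [-0.45  0.75 -0.5   1.46  0.31  1.12  0.94] F [-0.1  0.2 -5.5] w 0.06
turn [ 0.0009 -0.0016 -0.0016] deg 0.1 | shift before turn [-0.0006  0.0009  0.0278] | after turn [-0.0005  0.0009  0.0278]
[-0.00054718 -0.00093914  0.08742678]
```

```bash
python3 -m pendant '{"linear":[[0,0.0009,0.012],[0,0,0.008],[0,0,0.004],[0,0,0]],"angular":[[0,0,0],[0,0,0],[0,0,0],[0,0,0]]}'
python3 -m pendant '{"linear":[[0,0,0.0015],[0,0,0.0015],[0,0,0]],"angular":[[0,0,0],[0,0,0],[0,0,0]]}'
python3 - <<'E'
from h import *
s=st();to(L0+L@[0,0,.0596],RL);print(L.T@(s['eef_pos']-L0))
E
```

```text
t: 12.9
eef_pos: [0.4755, 0.4135, 0.1394]
ee_rot: [[-0.925, -0.366, -0.105], [-0.364, 0.931, -0.037], [0.111, 0.004, -0.994]]
contact_force: [0.2, 0.1, -4.8]
width: 0.0597
t: 13.28
eef_pos: [0.4752, 0.4133, 0.1365]
ee_rot: [[-0.925, -0.366, -0.105], [-0.364, 0.931, -0.037], [0.111, 0.004, -0.994]]
contact_force: [0.5, -0.2, -4.9]
width: 0.0598
t 13.28 p [0.4752 0.4133 0.1365] q [-0.46  0.78 -0.49  1.49  0.33  1.06  0.92] F [ 0.5 -0.2 -4.9] w 0.0598
turn [0.0036 0.0018 0.0012] deg 0.2 | shift before turn [-0.0004 -0.0026  0.0027] | after turn [-0.0004 -0.0026  0.0027]
[-0.00042286  0.00258016  0.06233836]
```

```bash
python3 -m pendant '{"linear":[[0,-0.0022,0.001],[0,0,0.001],[0,0,0]],"angular":[[0.003,0.002,0],[0,0,0],[0,0,0]]}'
python3 -m pendant '{"linear":[[0,0,0.001],[0,0,0.001],[0,0,0]],"angular":[[0,0,0],[0,0,0],[0,0,0]]}'
python3 - <<'E'
from h import *
s=st();print(L.T@(s['eef_pos']-L0))
E
```

```text
t: 13.65
eef_pos: [0.4758, 0.4112, 0.1344]
ee_rot: [[-0.925, -0.366, -0.106], [-0.364, 0.931, -0.041], [0.114, 0.001, -0.994]]
contact_force: [-0.2, -0.1, -6.1]
width: 0.06
t: 14.02
eef_pos: [0.4756, 0.4111, 0.1324]
ee_rot: [[-0.925, -0.366, -0.106], [-0.364, 0.931, -0.041], [0.114, 0.001, -0.994]]
contact_force: [-0.7, -0.6, -5.3]
width: 0.0597
t 14.03 p [0.4756 0.4111 0.1324] q [-0.46  0.78 -0.49  1.5   0.33  1.06  0.92] F [-0.7 -0.6 -5.3] w 0.0597
[-0.0004602   0.0004344   0.05824714]
```

```bash
python3 -m pendant '{"linear":[[0,0,0.001],[0,0,0.001],[0,0,0]],"angular":[[0,0,0],[0,0,0],[0,0,0]]}'; python3 -m pendant '{"linear":[[0,0,0.001],[0,0,0]],"angular":[[0,0,0],[0,0,0]]}'
python3 - <<'E'
from h import *
s=st();print(L.T@(s['eef_pos']-L0))
f=grab('side','s3.png');b=f['pixels'][170:270,90:270,::-1];cv2.imwrite('pics/s3c.png',cv2.resize(b,(792,440),interpolation=cv2.INTER_CUBIC))
E
```

```text
t: 14.4
eef_pos: [0.4754, 0.4111, 0.1304]
ee_rot: [[-0.925, -0.366, -0.106], [-0.364, 0.931, -0.041], [0.113, 0.001, -0.994]]
contact_force: [0.5, 0.1, -5.5]
width: 0.06
t: 14.65
eef_pos: [0.4756, 0.4112, 0.1299]
ee_rot: [[-0.925, -0.366, -0.105], [-0.364, 0.931, -0.04], [0.112, 0.001, -0.994]]
contact_force: [-0.5, -0.2, -4.4]
width: 0.06
t 14.65 p [0.4756 0.4112 0.1299] q [-0.46  0.78 -0.49  1.5   0.33  1.05  0.92] F [-0.5 -0.2 -4.4] w 0.06
[-0.00010716  0.00049582  0.05569965]
```

```bash
python3 -m pendant '{"linear":[[0,0,0.001],[0,0,0]],"angular":[[0,0,0],[0,0,0]]}';python3 -m pendant '{"linear":[[0,0,0.001],[0,0,0]],"angular":[[0,0,0],[0,0,0]]}'
```

```text
t: 14.95
eef_pos: [0.476, 0.4114, 0.1297]
ee_rot: [[-0.925, -0.366, -0.104], [-0.364, 0.931, -0.04], [0.111, 0.001, -0.994]]
contact_force: [1.3, -1.2, 1.4]
width: 0.0604
t: 15.2
eef_pos: [0.4764, 0.4116, 0.1296]
ee_rot: [[-0.925, -0.366, -0.102], [-0.363, 0.931, -0.039], [0.11, 0.001, -0.994]]
contact_force: [1.7, -0.6, 6.2]
width: 0.0595
```

View pics/s3c.png

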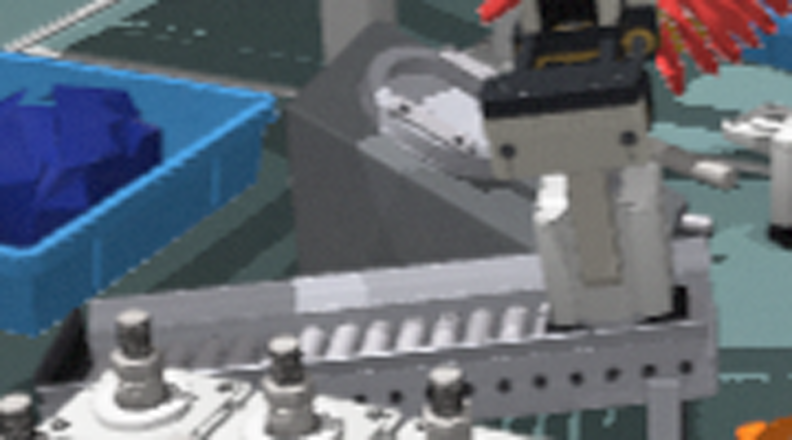

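```bash
python3 -m pendant '{"linear":[[0,0,-0.001],[0,0,0],[0,0,0],[0,0,0],[0,0,-0.03],[0,0,-0.05],[0,0,-0.05],[0,0,0]],"angular":[[0,0,0],[0,0,0],[0,0,0],[0,0,0],[0,0,0],[0,0,0],[0,0,0],[0,0,0]]}' 0.093
python3 - <<'E'
from h import *
s=st()
grab('wrist','w3.png');g=grab('side','s4.png')
w=cloud(g);q=(w-L0)@L;k=(abs(q[...,1])<.03)&(q[...,2]>.07)&(q[...,2]<.08)&(q[...,0]>-.05)&(q[...,0]<.3);print('blocktop x',np.percentile(q[k][:,0],[2,50,98]),k.sum())
a=[cv2.imread('pics/w3.png')[:,:],cv2.resize(cv2.imread('pics/s4.png')[150:300,90:390],(768,384))]
cv2.imwrite('pics/c4.png',cv2.resize(np.hstack(a),(800,240)))
to(np.array([.378,.252,.2]),tool(np.array([0,0,-1.]),np.array([-np.sin(np.radians(12.55)),np.cos(np.radians(12.55)),0])))
to(np.array([.45,.1417,.2]),tool(np.array([0,0,-1.]),np.array([0,1.,0])))
E
```

```text
t: 16.2
eef_pos: [0.4904, 0.4186, 0.2625]
ee_rot: [[-0.926, -0.365, -0.099], [-0.364, 0.931, -0.033], [0.104, 0.005, -0.995]]
contact_force: [1.0, 0.5, -0.3]
width: 0.0928
t 16.2 p [0.4904 0.4186 0.2625] q [-0.45  0.68 -0.52  1.3   0.27  1.33  0.98] F [ 1.   0.5 -0.3] w 0.0928
blocktop x [0.03705069 0.06319421 0.09592239] 318
turn [-0.0081 -0.1132  0.1557] deg 11.0 | shift before turn [ 0.1557 -0.1123  0.0757] | after turn [ 0.1438 -0.1363  0.0577]
turn [-0.0206 -0.1122  0.3745] deg 22.4 | shift before turn [ 0.1292 -0.2413  0.0726] | after turn [ 0.0388 -0.2745  0.0577]
```

View pics/w3.png

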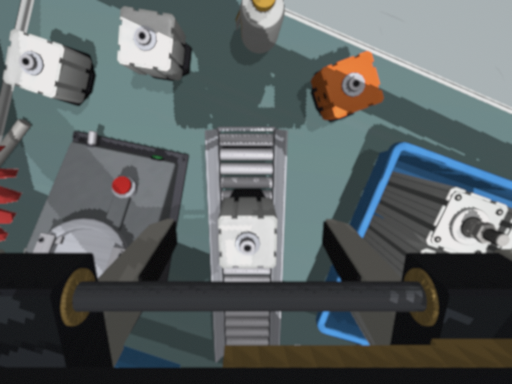

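```bash
python3 - <<'E'
from h import *
for n in('wrist','side','top'):
    f=grab(n);w=cloud(f);im=f['pixels'].astype(int);V=im.max(-1)
    if n=='wrist':cv2.imwrite('pics/c5.png',cv2.resize(im[0:115,0:200,::-1].astype(np.uint8),(800,460),interpolation=cv2.INTER_CUBIC))
    for nm,c,y in(('c1',(.45,.1417),0.08),('c2',(.3783,.2518),12.55)):
        a=np.radians(y);R=np.array([[np.cos(a),-np.sin(a)],[np.sin(a),np.cos(a)]])
        p=(w[...,:2]-c)@R
        k=(abs(p)<.042).all(-1)&(w[...,2]>.002)&(w[...,2]<.014)&(V<60)
        t=(abs(p)<.04).all(-1)&(w[...,2]>.068)&(w[...,2]<.085)
        print(n,nm,k.sum(),'x',np.percentile(p[k][:,0],[0,5,95,100]).round(3) if k.sum() else '','y',np.percentile(p[k][:,1],[0,5,95,100]).round(3) if k.sum() else '','top',t.sum(),cv2.minAreaRect(w[t][:,:2].astype(np.float32)) if t.sum()>30 else '')
E
```

```text
wrist c1 290 x [-0.04  -0.039  0.028  0.03 ] y [-0.009  0.002  0.028  0.029] top 2955 ((0.445757657289505, 0.1399933099746704), (0.05999847128987312, 0.06169838085770607), 3.1763756275177)
wrist c2 239 x [-0.024 -0.021  0.024  0.026] y [0.004 0.012 0.035 0.035] top 2973 ((0.3748393654823303, 0.24991661310195923), (0.060376837849617004, 0.06131885573267937), 12.623140335083008)
side c1 54 x [-0.011 -0.007  0.029  0.031] y [0.012 0.014 0.03  0.031] top 256 ((0.4496247470378876, 0.14184343814849854), (0.061248864978551865, 0.06490927189588547), 3.826519012451172)
side c2 108 x [-0.02  -0.019  0.023  0.029] y [0.011 0.015 0.036 0.037] top 324 ((0.378236323595047, 0.2510928809642792), (0.06018149480223656, 0.06545507907867432), 15.142128944396973)
top c1 0 x  y  top 447 ((0.4499903619289398, 0.14143948256969452), (0.06011359393596649, 0.05972619727253914), 89.73277282714844)
top c2 0 x  y  top 0
```

View pics/c5.png

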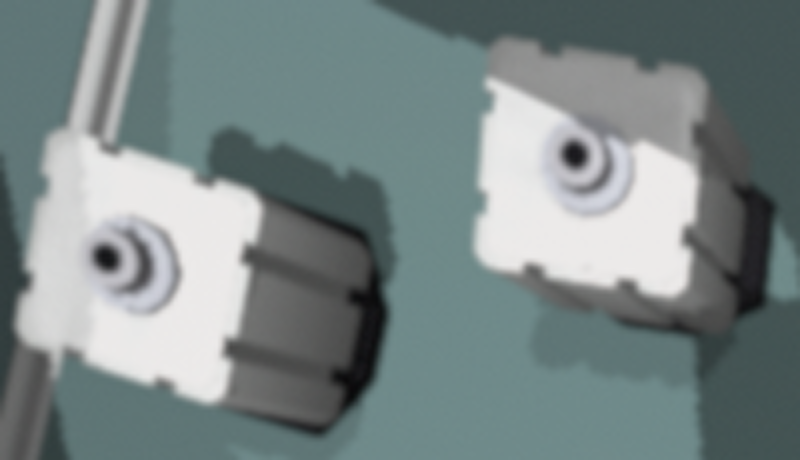

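Carrier lengths: c2's black plate sticks out 36 mm on its +y side (left of robot), so its long axis is at about 102.5°. c1's plate is flush there (30 mm), so its long axis is along world x. I'll check c1 again up close. Now c2.

```bash
cat >> h.py <<'E'
def down(az): 
    az=np.radians(az);return tool(np.array([0,0,-1.]),np.array([np.cos(az),np.sin(az),0]))
E
python3 - <<'E'
from h import *
to(np.array([.3783,.2515,.17]),down(12.55))
E
```

```text
turn [-0.1014 -0.0856  1.7245] deg 99.1 | shift before turn [ 0.1514 -0.1123  0.1044] | after turn [-0.1362 -0.1431  0.0859]
```

```bash
python3 -m pendant '{"linear":[[0.03,-0.022,0],[0.045,-0.034,0.01],[0.045,-0.034,0.01],[0.0314,-0.0223,0.01],[0,0,0],[0,0,0],[0,0,0],[0,0,0],[0,0,0],[0,0,0],[0,0,0],[0,0,0],[0,0,0],[0,0,0],[0,0,0]],"angular":[[0,0,0],[0,0,0],[0,0,0],[0,0,0],[-0.01,-0.0086,0.1725],[-0.01,-0.0086,0.1725],[-0.01,-0.0086,0.1725],[-0.01,-0.0086,0.1725],[-0.01,-0.0086,0.1725],[-0.01,-0.0086,0.1725],[-0.01,-0.0086,0.1725],[-0.01,-0.0086,0.1725],[-0.01,-0.0086,0.1725],[-0.01,-0.0086,0.1725],[0,0,0]]}'
python3 - <<'E'
from h import *
st();to(np.array([.3783,.2515,.055]),down(12.55))
f=grab('wrist','w5.png');g=grab('side','s5.png')
w=cloud(g);q=(w-L0)@L;k=(abs(q[...,1])<.03)&(q[...,2]>.065)&(q[...,2]<.08)&(q[...,0]>-.05)&(q[...,0]<.3);print('blocktop x',np.percentile(q[k][:,0],[2,50,98]),k.sum())
cv2.imwrite('pics/c6.png',np.hstack([cv2.resize(cv2.imread('pics/w5.png'),(400,300)),cv2.resize(cv2.imread('pics/s5.png')[140:300,90:303],(400,300),interpolation=cv2.INTER_CUBIC)]))
E
```

```text
t: 18.32
eef_pos: [0.3861, 0.2554, 0.2442]
ee_rot: [[-0.219, 0.976, 0.0], [0.976, 0.219, 0.0], [-0.0, 0.0, -1.0]]
contact_force: [0.7, -0.2, 0.0]
width: 0.0932
t 18.32 p [0.3861 0.2554 0.2442] q [-0.53  0.32 -0.14  1.93  0.06  0.9  -0.47] F [ 0.7 -0.2  0. ] w 0.0932
turn [0.0004 0.0001 0.0021] deg 0.1 | shift before turn [-0.0021 -0.0085  0.1892] | after turn [-0.0021 -0.0084  0.1892]
blocktop x [0.18989057 0.2133681  0.24843871] 383
```

View pics/c6.png

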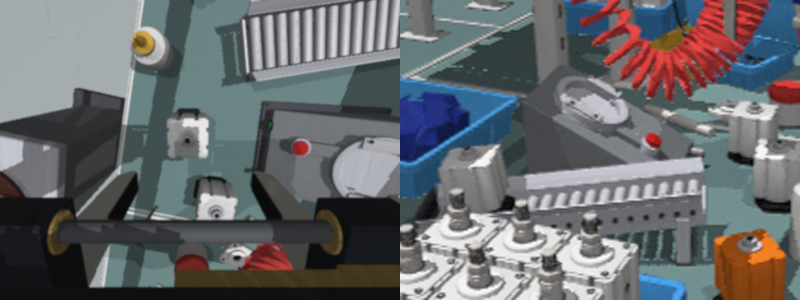

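```bash
python3 -m pendant '{"linear":[[-0.002,-0.0084,0.02],[0,0,0.05],[0,0,0.03],[0,0,0]],"angular":[[0,0,0.002],[0,0,0],[0,0,0],[0,0,0]]}'
python3 - <<'E'
from h import *
st();to(np.array([.3783,.2515,.055]),down(12.55))
E
```

```text
t: 18.92
eef_pos: [0.3781, 0.2508, 0.1432]
ee_rot: [[-0.216, 0.976, -0.003], [0.976, 0.216, -0.002], [-0.001, -0.003, -1.0]]
contact_force: [0.2, 0.4, -0.0]
width: 0.0932
t 18.93 p [0.3781 0.2508 0.1432] q [-0.54  0.46 -0.12  2.08  0.09  0.62 -0.52] F [ 0.2  0.4 -0. ] w 0.0932
turn [-0.0029  0.0011 -0.0014] deg 0.2 | shift before turn [0.0007 0.0006 0.0882] | after turn [0.0006 0.0003 0.0882]
```

```bash
python3 -m pendant '{"linear":[[0,0,0.03],[0,0,0.035],[0,0,0.023],[0,0,0]],"angular":[[0,0,0],[0,0,0],[0,0,0],[0,0,0]]}'
python3 -m pendant '{"linear":[[0,0,0],[0,0,0],[0,0,0],[0,0,0],[0,0,0]],"angular":[[0,0,0],[0,0,0],[0,0,0],[0,0,0],[0,0,0]]}' 0.05
python3 -c "
from h import *
st();to(np.array([.3783,.2515,.055]),down(12.55))"
```

```text
t: 19.42
eef_pos: [0.3797, 0.2521, 0.0569]
ee_rot: [[-0.215, 0.977, 0.001], [0.977, 0.215, 0.001], [0.001, 0.001, -1.0]]
contact_force: [0.1, 0.4, 0.4]
width: 0.0929
t: 20.05
eef_pos: [0.3764, 0.2511, 0.0572]
ee_rot: [[-0.216, 0.976, -0.003], [0.976, 0.216, -0.001], [-0.001, -0.003, -1.0]]
contact_force: [-5.9, 0.5, 6.5]
width: 0.0596
t 20.05 p [0.3764 0.2511 0.0572] q [-0.58  0.62 -0.09  2.15  0.13  0.38 -0.55] F [-5.9  0.5  6.5] w 0.0596
turn [-0.0034  0.0007 -0.0013] deg 0.2 | shift before turn [-0.0001  0.002   0.0022] | after turn [-0.0001  0.002   0.0022]
```

```bash
python3 -m pendant '{"linear":[[0,0,-0.02],[0,0,-0.05],[0,0,-0.06],[0,0,-0.06],[0,0,0]],"angular":[[0,0,0],[0,0,0],[0,0,0],[0,0,0],[0,0,0]]}'
python3 -c "
from h import *
st();to(L0+L@[0,0,.0552],RL);to(L0+L@[0,0,.17],RL)"
```

```text
t: 20.68
eef_pos: [0.381, 0.2531, 0.2505]
ee_rot: [[-0.214, 0.977, 0.011], [0.977, 0.214, 0.007], [0.005, 0.012, -1.0]]
contact_force: [-0.0, 0.3, -7.2]
width: 0.0596
t 20.68 p [0.381  0.2531 0.2505] q [-0.52  0.3  -0.15  1.94  0.06  0.9  -0.48] F [-0.   0.3 -7.2] w 0.0596
turn [ 0.1107  0.0904 -1.7255] deg 99.2 | shift before turn [0.1331 0.1249 0.1233] | after turn [-0.1585  0.1122  0.1039]
turn [ 0.1107  0.0904 -1.7255] deg 99.2 | shift before turn [0.1356 0.1391 0.0094] | after turn [-0.1585  0.1122 -0.0109]
```

```bash
python3 -m pendant '{"linear":[[0.022,0.022,0],[0.042,0.042,0],[0.045,0.045,0],[0.0266,0.03,0],[0,0,0],[0,0,0],[0,0,0],[0,0,0],[0,0,0],[0,0,0],[0,0,0],[0,0,0],[0,0,0],[0,0,0],[0,0,0]],"angular":[[0,0,0],[0,0,0],[0,0,0],[0,0,0],[0.011,0.009,-0.1725],[0.011,0.009,-0.1725],[0.011,0.009,-0.1725],[0.011,0.009,-0.1725],[0.011,0.009,-0.1725],[0.011,0.009,-0.1725],[0.011,0.009,-0.1725],[0.011,0.009,-0.1725],[0.011,0.009,-0.1725],[0.011,0.009,-0.1725],[0,0,0]]}'
python3 -c "
from h import *
st();to(L0+L@[0,0,.0552],RL)"
```

```text
t: 22.55
eef_pos: [0.4844, 0.4117, 0.2433]
ee_rot: [[-0.924, -0.363, -0.118], [-0.36, 0.932, -0.051], [0.128, -0.005, -0.992]]
contact_force: [0.7, -0.5, -5.7]
width: 0.0599
t 22.55 p [0.4844 0.4117 0.2433] q [-0.4   0.71 -0.61  1.33  0.33  1.33  0.92] F [ 0.7 -0.5 -5.7] w 0.0599
turn [-0.0044 -0.0152 -0.0022] deg 0.9 | shift before turn [-0.0063  0.0028  0.1141] | after turn [-0.0046  0.0023  0.1142]
```

```bash
python3 -m pendant '{"linear":[[-0.0046,0.0023,0.03],[0,0,0.04],[0,0,0.023],[0,0,0]],"angular":[[-0.004,-0.015,-0.002],[0,0,0],[0,0,0],[0,0,0]]}'
python3 -c "
from h import *
st();to(L0+L@[0,0,.0552],RL)"
```

```text
t: 23.05
eef_pos: [0.4773, 0.4107, 0.1506]
ee_rot: [[-0.925, -0.364, -0.106], [-0.362, 0.931, -0.044], [0.115, -0.002, -0.993]]
contact_force: [0.9, 0.4, -6.1]
width: 0.0599
t 23.05 p [0.4773 0.4107 0.1506] q [-0.41  0.78 -0.58  1.47  0.39  1.12  0.88] F [ 0.9  0.4 -6.1] w 0.0599
turn [-0.0021 -0.0016 -0.0007] deg 0.2 | shift before turn [-0.0011  0.0007  0.0213] | after turn [-0.0011  0.0006  0.0213]
```

```bash
python3 -m pendant '{"linear":[[-0.001,0.0006,0.008],[0,0,0.006],[0,0,0.003],[0,0,0]],"angular":[[0,0,0],[0,0,0],[0,0,0],[0,0,0]]}';  python3 -m pendant '{"linear":[[0,0,0.0015],[0,0,0.001],[0,0,0]],"angular":[[0,0,0],[0,0,0],[0,0,0]]}'
python3 -c "
from h import *
st();to(L0+L@[0,0,.0552],RL)"
```

```text
t: 23.55
eef_pos: [0.4779, 0.4134, 0.1375]
ee_rot: [[-0.925, -0.366, -0.1], [-0.364, 0.931, -0.037], [0.107, 0.002, -0.994]]
contact_force: [-0.3, 0.4, -6.6]
width: 0.0602
t: 23.92
eef_pos: [0.4776, 0.4133, 0.135]
ee_rot: [[-0.925, -0.366, -0.101], [-0.364, 0.931, -0.037], [0.107, 0.002, -0.994]]
contact_force: [-0.9, -0.7, -6.2]
width: 0.06
t 23.93 p [0.4776 0.4133 0.135 ] q [-0.42  0.8  -0.58  1.49  0.4   1.08  0.87] F [-0.9 -0.7 -6.2] w 0.06
turn [0.0019 0.0059 0.0014] deg 0.4 | shift before turn [ 0.0019 -0.0017  0.0058] | after turn [ 0.0019 -0.0017  0.0059]
```

```bash
python3 -m pendant '{"linear":[[0.0019,-0.0017,0.0015],[0,0,0.0015],[0,0,0]],"angular":[[0.002,0.006,0.001],[0,0,0],[0,0,0]]}'; python3 -m pendant '{"linear":[[0,0,0.001],[0,0,0.001],[0,0,0]],"angular":[[0,0,0],[0,0,0],[0,0,0]]}';  python3 -m pendant '{"linear":[[0,0,0.001],[0,0,0]],"angular":[[0,0,0],[0,0,0]]}'
python3 -c "
from h import *
st();to(L0+L@[0,0,.0552],RL)"
```

```text
t: 24.3
eef_pos: [0.4761, 0.4108, 0.132]
ee_rot: [[-0.925, -0.365, -0.106], [-0.363, 0.931, -0.042], [0.114, -0.0, -0.994]]
contact_force: [0.1, 0.9, -5.9]
width: 0.0598
t: 24.68
eef_pos: [0.4759, 0.4108, 0.1301]
ee_rot: [[-0.925, -0.365, -0.106], [-0.363, 0.931, -0.042], [0.113, -0.0, -0.994]]
contact_force: [0.2, -0.2, -6.3]
width: 0.0596
t: 24.92
eef_pos: [0.4758, 0.4108, 0.1292]
ee_rot: [[-0.925, -0.365, -0.105], [-0.363, 0.931, -0.041], [0.113, -0.0, -0.994]]
contact_force: [0.2, 0.7, -5.3]
width: 0.06
t 24.93 p [0.4758 0.4108 0.1292] q [-0.42  0.8  -0.58  1.5   0.4   1.07  0.86] F [ 0.2  0.7 -5.3] w 0.06
turn [-0.0001 -0.0001  0.0004] deg 0.0 | shift before turn [ 0.0001 -0.     -0.0002] | after turn [ 0.0001 -0.     -0.0002]
```

```bash
python3 -m pendant '{"linear":[[0,0,0.001],[0,0,0.001],[0,0,0]],"angular":[[0,0,0],[0,0,0],[0,0,0]]}'; python3 -m pendant '{"linear":[[0,0,0.001],[0,0,0]],"angular":[[0,0,0],[0,0,0]]}'
```

```text
t: 25.3
eef_pos: [0.4768, 0.4112, 0.1289]
ee_rot: [[-0.925, -0.365, -0.103], [-0.363, 0.931, -0.04], [0.11, 0.0, -0.994]]
contact_force: [1.5, -2.0, 6.4]
width: 0.0599
t: 25.55
eef_pos: [0.4772, 0.4114, 0.1288]
ee_rot: [[-0.926, -0.365, -0.101], [-0.363, 0.931, -0.039], [0.109, 0.0, -0.994]]
contact_force: [2.1, -2.1, 9.4]
width: 0.06
```

Seated (the force went from −6 to +9 N). Now back off slightly and release.

```bash
python3 -m pendant '{"linear":[[0,0,-0.001],[0,0,-0.0005],[0,0,0],[0,0,0],[0,0,0],[0,0,-0.03],[0,0,-0.05],[0,0,-0.05],[0,0,0]],"angular":[[0,0,0],[0,0,0],[0,0,0],[0,0,0],[0,0,0],[0,0,0],[0,0,0],[0,0,0],[0,0,0]]}' 0.093
python3 - <<'E'
from h import *
st();g=grab('side')
w=cloud(g);q=(w-L0)@L;k=(abs(q[...,1])<.03)&(q[...,2]>.065)&(q[...,2]<.08)&(q[...,0]>-.05)&(q[...,0]<.3)
h,e=np.histogram(q[k][:,0],bins=np.arange(-.05,.3,.01));print(dict(zip(e.round(2),h)))
to(np.array([.45,.1415,.26]),down(90))
to(np.array([.45,.1415,.26]),down(270))
E
```

```text
t: 26.68
eef_pos: [0.4906, 0.4184, 0.2616]
ee_rot: [[-0.926, -0.365, -0.099], [-0.363, 0.931, -0.034], [0.105, 0.004, -0.995]]
contact_force: [-0.1, -0.0, 0.2]
width: 0.0933
t 26.68 p [0.4906 0.4184 0.2616] q [-0.41  0.7  -0.62  1.3   0.33  1.35  0.93] F [-0.1 -0.   0.2] w 0.0933
{np.float64(-0.05): np.int64(0), np.float64(-0.04): np.int64(0), np.float64(-0.03): np.int64(0), np.float64(-0.02): np.int64(0), np.float64(-0.01): np.int64(0), np.float64(0.0): np.int64(0), np.float64(0.01): np.int64(0), np.float64(0.02): np.int64(0), np.float64(0.03): np.int64(0), np.float64(0.04): np.int64(64), np.float64(0.05): np.int64(67), np.float64(0.06): np.int64(64), np.float64(0.07): np.int64(45), np.float64(0.08): np.int64(55), np.float64(0.09): np.int64(66), np.float64(0.1): np.int64(20), np.float64(0.11): np.int64(0), np.float64(0.12): np.int64(0), np.float64(0.13): np.int64(0), np.float64(0.14): np.int64(0), np.float64(0.15): np.int64(0), np.float64(0.16): np.int64(0), np.float64(0.17): np.int64(0), np.float64(0.18): np.int64(0), np.float64(0.19): np.int64(0), np.float64(0.2): np.int64(0), np.float64(0.21): np.int64(56), np.float64(0.22): np.int64(64), np.float64(0.23): np.int64(62), np.float64(0.24): np.int64(50), np.float64(0.25): np.int64(38), np.float64(0.26): np.int64(57), np.float64(0.27): np.int64(36), np.float64(0.28): np.int64(0)}
turn [-0.019  -0.1088  0.3736] deg 22.3 | shift before turn [ 0.137  -0.242   0.0134] | after turn [ 0.0397 -0.2755 -0.0013]
turn [ 0.1524 -0.0266 -2.7639] deg 158.6 | shift before turn [ 0.137  -0.242   0.0134] | after turn [-0.0397  0.2755 -0.0013]
```

```bash
python3 - <<'E'
from h import *
Q=[]
for n in('top','side'):
    f=dict(np.load(f'/tmp/{n}.npz'));f['R']=cv2.Rodrigues(f['rvec'])[0];w=cloud(f)
    k=np.isfinite(w[...,2])&(w[...,2]>.09)&(w[...,0]>.3)&(w[...,0]<.7)&(w[...,1]<.3)&(w[...,1]>-.15)
    if n=='side': im=f['pixels'].astype(int);k&=(im[...,0]>100)&(im[...,1]<100)
    Q.append(w[k])
g=grab('side');w=cloud(g);im=g['pixels'].astype(int);k=np.isfinite(w[...,2])&(im[...,0]>100)&(im[...,1]<100)&(w[...,2]>.09)&(w[...,0]>.3)&(w[...,0]<.7)&(w[...,1]<.3)&(w[...,1]>-.15);Q.append(w[k])
q=np.vstack(Q);np.save('/tmp/hose.npy',q);print(len(q))
from itertools import product
C=np.array([.45,.1415,0])
def test(R,h):
    p=(q-(C+[0,0,h]))@R   # tool frame
    # body box: z from -67 back to -300, |x|<37.5,|y|<94
    dx=np.maximum(abs(p[:,0])-.0375,0);dy=np.maximum(abs(p[:,1])-.094,0);dz=np.maximum(p[:,2]+.067,0)+np.maximum(-.19-p[:,2],0)
    d=np.sqrt(dx**2+dy**2+dz**2)
    return np.sort(d)[3], q[d.argmin()]
for az in (0,90):
  ya=np.array([np.cos(np.radians(az)),np.sin(np.radians(az)),0])
  for lean in (-30,-15,0,10,15,20,25,30):
    R=tool(np.array([0,0,-1.]),ya)
    R=Ro.from_rotvec(ya*np.radians(-lean if az==90 else lean)).as_matrix()@R
    for h in(.055,.062): print(az,lean,h,'tool z',R[:,2].round(2),'clear',test(R,h)[0].round(3),test(R,h)[1].round(3))
# end cap: flat things 0.01-0.025 near c1
f=grab('wrist');w=cloud(f);z=w[...,2];k=(z>.014)&(z<.022)&(abs(w[...,0]-.45)<.12)&(abs(w[...,1]-.1)<.15)
lab=cv2.connectedComponentsWithStats(k.astype(np.uint8))
for i in range(1,lab[0]):
    if lab[2][i,4]>60: print('flat',lab[2][i],np.nanmean(w[lab[1]==i],0))
E
```

```text
24219
0 -30 0.055 tool z [ 0.   -0.5  -0.87] clear 0.004 [0.545 0.142 0.132]
0 -30 0.062 tool z [ 0.   -0.5  -0.87] clear 0.006 [0.548 0.141 0.138]
0 -15 0.055 tool z [ 0.   -0.26 -0.97] clear 0.0 [0.544 0.133 0.14 ]
0 -15 0.062 tool z [ 0.   -0.26 -0.97] clear 0.0 [0.544 0.133 0.14 ]
0 0 0.055 tool z [ 0.  0. -1.] clear 0.0 [0.544 0.104 0.18 ]
0 0 0.062 tool z [ 0.  0. -1.] clear 0.0 [0.544 0.104 0.18 ]
0 10 0.055 tool z [ 0.    0.17 -0.98] clear 0.0 [0.544 0.083 0.218]
0 10 0.062 tool z [ 0.    0.17 -0.98] clear 0.0 [0.544 0.083 0.218]
0 15 0.055 tool z [ 0.    0.26 -0.97] clear 0.0 [0.544 0.083 0.218]
0 15 0.062 tool z [ 0.    0.26 -0.97] clear 0.0 [0.544 0.063 0.237]
0 20 0.055 tool z [ 0.    0.34 -0.94] clear 0.0 [0.544 0.083 0.218]
0 20 0.062 tool z [ 0.    0.34 -0.94] clear 0.0 [0.544 0.083 0.218]
0 25 0.055 tool z [ 0.    0.42 -0.91] clear 0.0 [0.544 0.083 0.218]
0 25 0.062 tool z [ 0.    0.42 -0.91] clear 0.0 [0.544 0.083 0.218]
0 30 0.055 tool z [ 0.    0.5  -0.87] clear 0.0 [0.544 0.083 0.218]
0 30 0.062 tool z [ 0.    0.5  -0.87] clear 0.0 [0.544 0.083 0.218]
90 -30 0.055
[... 461 characters left out ...]
]
90 10 0.062 tool z [ 0.17 -0.   -0.98] clear 0.0 [0.457 0.048 0.234]
90 15 0.055 tool z [ 0.26 -0.   -0.97] clear 0.015 [0.455 0.048 0.236]
90 15 0.062 tool z [ 0.26 -0.   -0.97] clear 0.013 [0.455 0.048 0.236]
90 20 0.055 tool z [ 0.34 -0.   -0.94] clear 0.026 [0.382 0.248 0.091]
90 20 0.062 tool z [ 0.34 -0.   -0.94] clear 0.024 [0.48  0.063 0.16 ]
90 25 0.055 tool z [ 0.42 -0.   -0.91] clear 0.034 [0.382 0.248 0.091]
90 25 0.062 tool z [ 0.42 -0.   -0.91] clear 0.031 [0.382 0.248 0.091]
90 30 0.055 tool z [ 0.5  -0.   -0.87] clear 0.041 [0.382 0.248 0.091]
90 30 0.062 tool z [ 0.5  -0.   -0.87] clear 0.037 [0.382 0.248 0.091]
flat [  1 123  25  27 201] [0.54845826 0.08932646 0.01511047]
```

```bash
cat >> h.py <<'E'
RC=tool(np.array([np.sin(np.radians(16)),0,-np.cos(np.radians(16))]),np.array([0,1.,0]))
C1=np.array([.45,.1415,0])
E
python3 - <<'E'
from h import *
q=np.load('/tmp/hose.npy');q=q[(q[:,1]<.2)]
for d in(0,.03,.06,.09,.12,.15,.18,.21):
    P=C1+[0,0,.057]-RC[:,2]*d; p=(q-P)@RC
    dx=np.maximum(abs(p[:,0])-.0375,0);dy=np.maximum(abs(p[:,1])-.094,0);dz=np.maximum(p[:,2]+.067,0)+np.maximum(-.19-p[:,2],0)
    D=np.sqrt(dx**2+dy**2+dz**2);i=np.argsort(D)[3];print(d,P.round(3),D[i].round(3),q[i].round(3))
P=C1+[0,.04,.057]-RC[:,2]*.17
to(P,RC)
E
```

```text
0 [0.45  0.142 0.057] 0.017 [0.463 0.045 0.206]
0.03 [0.442 0.142 0.086] 0.017 [0.463 0.045 0.206]
0.06 [0.433 0.142 0.115] 0.017 [0.463 0.045 0.206]
0.09 [0.425 0.142 0.144] 0.018 [0.456 0.043 0.235]
0.12 [0.417 0.142 0.172] 0.024 [0.458 0.044 0.25 ]
0.15 [0.409 0.142 0.201] 0.031 [0.457 0.043 0.271]
0.18 [0.4   0.142 0.23 ] 0.04 [0.454 0.03  0.31 ]
0.21 [0.392 0.142 0.259] 0.05 [0.453 0.022 0.337]
turn [ 0.0293 -0.39    0.3755] deg 31.1 | shift before turn [ 0.1602 -0.1863  0.0543] | after turn [ 0.0921 -0.2339  0.0101]
```

```bash
python3 -m pendant '{"linear":[[0.022,-0.026,0],[0.04,-0.046,0],[0.04,-0.046,0.01],[0.038,-0.044,0.01],[0.02,-0.024,0.01],[0,0,0],[0,0,0],[0,0,0],[0,0,0],[0,0,0]],"angular":[[0,0,0],[0,0,0],[0,0,0],[0,0,0],[0,0,0],[0.0073,-0.0975,0.094],[0.0073,-0.0975,0.094],[0.0073,-0.0975,0.094],[0.0073,-0.0975,0.094],[0,0,0]]}'
python3 - <<'E'
from h import *
st();to(C1+[0,0.0,.057]-RC[:,2]*.08,RC)
f=grab('wrist','w7.png');w=cloud(f);im=f['pixels'].astype(int);p=w[...,:2]-C1[:2]
t=(abs(p)<.045).all(-1)&(w[...,2]>.07)&(w[...,2]<.082);print('top',cv2.minAreaRect(w[t][:,:2].astype(np.float32)),np.median(w[t],0))
k=(abs(p)<.045).all(-1)&(w[...,2]>.001)&(w[...,2]<.014)&(im.max(-1)<50);print('plate',k.sum(),np.percentile(p[k],[0,3,97,100],axis=0).round(3) if k.sum() else '')
E
```

```text
t: 28.08
eef_pos: [0.4037, 0.1829, 0.2438]
ee_rot: [[-0.962, -0.003, 0.273], [-0.003, 1.0, -0.0], [-0.273, -0.001, -0.962]]
contact_force: [0.1, 0.9, -0.5]
width: 0.0929
t 28.07 p [0.4037 0.1829 0.2438] q [-0.15  0.22 -0.51  2.15  0.47  0.63  0.57] F [ 0.1  0.9 -0.5] w 0.0929
turn [-0.0003 -0.0024  0.0032] deg 0.2 | shift before turn [ 0.0068 -0.0413  0.1124] | after turn [ 0.007  -0.0414  0.1123]
top ((0.44588643312454224, 0.1399136334657669), (0.06078946962952614, 0.06014656275510788), 3.5629239082336426) [0.44050362 0.14108299 0.07575738]
plate 276 [[-0.041 -0.024]
 [-0.04  -0.021]
 [-0.027  0.015]
 [-0.025  0.018]]
```

View pics/w7.png

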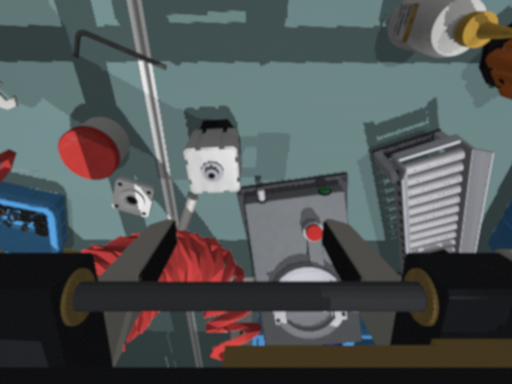

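The close view shows c1 (212,165) with its tapered plate end pointing toward the robot (215,127), so its long axis is along world x and the jaws go along world y. The end cap at (130,195) and the pot are clear of the fingers.

```bash
python3 -m pendant '{"linear":[[0.003,-0.015,0.02],[0.004,-0.026,0.03],[0,0,0.04],[0,0,0.022],[0,0,0]],"angular":[[0,-0.002,0.003],[0,0,0],[0,0,0],[0,0,0],[0,0,0]]}'
python3 - <<'E'
from h import *
st();to(C1+[0,0.0,.057],RC)
E
```

```text
t: 28.75
eef_pos: [0.4308, 0.1423, 0.1337]
ee_rot: [[-0.961, 0.004, 0.275], [0.004, 1.0, -0.001], [-0.275, 0.0, -0.961]]
contact_force: [-0.0, -0.4, -0.0]
width: 0.0928
t 28.75 p [0.4308 0.1423 0.1337] q [-0.28  0.41 -0.23  2.29  0.86  0.29  0.28] F [-0.  -0.4 -0. ] w 0.0928
turn [-0.0005 -0.0005 -0.0036] deg 0.2 | shift before turn [ 0.0027 -0.0007  0.079 ] | after turn [ 0.0027 -0.0008  0.079 ]
```

```bash
python3 -m pendant '{"linear":[[0.0027,0,0.03],[0,0,0.03],[0,0,0.019],[0,0,0]],"angular":[[0,0,-0.003],[0,0,0],[0,0,0],[0,0,0]]}'
python3 - <<'E'
from h import *
st();to(C1+[0,0.0,.057],RC)
E
```

```text
t: 29.25
eef_pos: [0.4535, 0.1451, 0.0658]
ee_rot: [[-0.962, -0.001, 0.274], [-0.001, 1.0, -0.001], [-0.274, -0.001, -0.962]]
contact_force: [-0.0, 1.0, -0.5]
width: 0.0929
t 29.25 p [0.4535 0.1451 0.0658] q [-0.55  0.59  0.17  2.3   1.46  0.02 -0.31] F [-0.   1.  -0.5] w 0.0929
turn [-0.0008 -0.0022  0.001 ] deg 0.1 | shift before turn [ 0.0058 -0.0036  0.0075] | after turn [ 0.0058 -0.0036  0.0075]
```

```bash
python3 -m pendant '{"linear":[[0.003,-0.0036,0],[0,0,0],[0,0,0],[0,0,0],[0,0,0],[0,0,0]],"angular":[[0,0,0],[0,0,0],[0,0,0],[0,0,0],[0,0,0],[0,0,0]]}' 0.05
python3 - <<'E'
from h import *
s=st();print(np.round(s['ee_rot'],3));np.savez('/tmp/grip',p=s['eef_pos'],R=s['ee_rot'])
E
```

```text
t: 30.0
eef_pos: [0.4505, 0.1405, 0.0669]
ee_rot: [[-0.962, 0.003, 0.272], [0.002, 1.0, -0.003], [-0.272, -0.002, -0.962]]
contact_force: [-1.2, -2.5, 6.0]
width: 0.0605
t 30.0 p [0.4505 0.1405 0.0669] q [-0.53  0.58  0.15  2.31  1.56  0.03 -0.4 ] F [-1.2 -2.5  6. ] w 0.0605
[[-0.962  0.003  0.272]
 [ 0.002  1.    -0.003]
 [-0.272 -0.002 -0.962]]
```

```bash
python3 -m pendant '{"linear":[[0,0,-0.01],[0,0,-0.03],[0,0,-0.04],[0,0,-0.05],[0,0,-0.05],[0,0,0]],"angular":[[0,0,0],[0,0,0],[0,0,0],[0,0,0],[0,0,0],[0,0,0]]}'
cat >> h.py <<'E'
def place(h=0):
    g=np.load('/tmp/grip.npz');o=np.array([.45,g['p'][1],0]);return L0+L@(g['p']-o+[0,0,h]),L@g['R']
E
python3 - <<'E'
from h import *
st();P,R=place(.11);print(P,R[:,2]);to(P,R)
g=grab('side','s8.png');w=cloud(g);q=(w-L0)@L;k=(abs(q[...,1])<.03)&(q[...,2]>.065)&(q[...,2]<.08)&(q[...,0]>-.05)&(q[...,0]<.3)
h,e=np.histogram(q[k][:,0],bins=np.arange(0,.3,.01));print(h)
grab('wrist','w8.png');cv2.imwrite('pics/c8.png',np.hstack([cv2.resize(cv2.imread('pics/w8.png'),(400,300)),cv2.resize(cv2.imread('pics/s8.png')[60:300,60:380],(400,300))]))
E
```

```text
t: 30.75
eef_pos: [0.4012, 0.142, 0.2413]
ee_rot: [[-0.962, 0.002, 0.274], [0.002, 1.0, -0.0], [-0.274, 0.0, -0.962]]
contact_force: [0.4, -0.3, -5.7]
width: 0.0601
t 30.75 p [0.4012 0.142  0.2413] q [ 0.1   0.21 -0.69  2.2   0.51  0.6   0.61] F [ 0.4 -0.3 -5.7] w 0.0601
[0.48910065 0.41598546 0.25018468] [ 0.15119142  0.05598335 -0.98691794]
turn [-0.0785  0.1143 -0.3647] deg 22.4 | shift before turn [-0.0863  0.2742  0.0155] | after turn [-0.1803  0.2236  0.0199]
[ 0  0  0  0  0  0  0  0  0  0  0  0  0  0 64 63 69 46 48 63 24 57 63 69
 51 43 58 36  0]
```

View pics/c8.png

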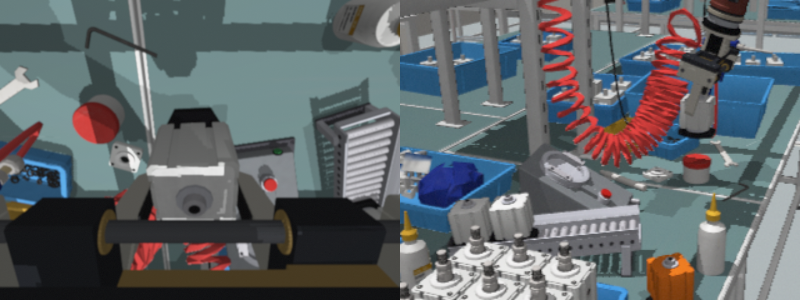

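Two cylinders are queued upright, centred near 0.243 and 0.172. The third hangs in the jaws with its plate end toward the robot. Now I'll carry it.

```bash
python3 -m pendant '{"linear":[[-0.008,0.025,-0.01],[-0.016,0.05,-0.01],[-0.018,0.056,0],[-0.018,0.057,0],[-0.016,0.055,0],[-0.01,0.031,0],[0,0,0],[0,0,0],[0,0,0],[0,0,0]],"angular":[[0,0,0],[0,0,0],[0,0,0],[0,0,0],[0,0,0],[0,0,0],[-0.026,0.038,-0.1215],[-0.026,0.038,-0.1215],[-0.026,0.038,-0.1215],[0,0,0]]}'
python3 - <<'E'
from h import *
st();to(*place(.03))
E
```

```text
t: 32.1
eef_pos: [0.4801, 0.4136, 0.2767]
ee_rot: [[-0.922, -0.359, 0.143], [-0.356, 0.933, 0.048], [-0.151, -0.007, -0.989]]
contact_force: [0.0, -0.3, -6.4]
width: 0.0605
t 32.1 p [0.4801 0.4136 0.2767] q [-0.3   0.6  -0.81  1.53  0.58  1.11  0.7 ] F [ 0.  -0.3 -6.4] w 0.0605
turn [-0.0047 -0.0105 -0.0025] deg 0.7 | shift before turn [ 0.0158 -0.0004  0.1048] | after turn [ 0.0169 -0.0008  0.1046]
```

```bash
python3 -m pendant '{"linear":[[0.006,-0.0008,0.03],[0.006,0,0.04],[0.005,0,0.0346],[0,0,0]],"angular":[[-0.005,-0.0105,-0.0025],[0,0,0],[0,0,0],[0,0,0]]}'
python3 - <<'E'
from h import *
s=st();to(*place(.03));to(*place(.00));print('lane down in tool',np.array(s['ee_rot']).T@-L[:,2])
E
```

```text
t: 32.6
eef_pos: [0.4777, 0.4123, 0.1705]
ee_rot: [[-0.919, -0.365, 0.149], [-0.361, 0.931, 0.054], [-0.158, -0.004, -0.987]]
contact_force: [-0.8, -1.4, -6.4]
width: 0.0601
t 32.6 p [0.4777 0.4123 0.1705] q [-0.34  0.69 -0.73  1.68  0.7   0.89  0.58] F [-0.8 -1.4 -6.4] w 0.0601
turn [-0.0013 -0.0031  0.0034] deg 0.3 | shift before turn [-0.0029 -0.0007  0.0003] | after turn [-0.0029 -0.0007  0.0003]
turn [-0.0013 -0.0031  0.0034] deg 0.3 | shift before turn [ 0.0052 -0.0006  0.0292] | after turn [ 0.0053 -0.0006  0.0292]
lane down in tool [0.26889793 0.00442819 0.9631585 ]
```

```bash
python3 -m pendant '{"linear":[[0.001,-0.0006,0.0115],[0.0023,0,0.0077],[0.001,0,0.004],[0,0,0]],"angular":[[-0.001,-0.003,0.003],[0,0,0],[0,0,0],[0,0,0]]}'
python3 - <<'E'
from h import *
s=st();to(*place(.0))
E
```

```text
t: 33.1
eef_pos: [0.4798, 0.4143, 0.1524]
ee_rot: [[-0.918, -0.363, 0.158], [-0.357, 0.932, 0.065], [-0.171, 0.003, -0.985]]
contact_force: [0.1, 0.4, -6.0]
width: 0.0604
t 33.1 p [0.4798 0.4143 0.1524] q [-0.35  0.71 -0.71  1.71  0.74  0.84  0.54] F [ 0.1  0.4 -6. ] w 0.0604
turn [ 0.0055  0.0096 -0.0004] deg 0.6 | shift before turn [ 0.0051 -0.0018  0.0107] | after turn [ 0.005  -0.0018  0.0108]
```

```bash
python3 -m pendant '{"linear":[[0.0023,-0.0018,0.003],[0.001,0,0.003],[0.001,0,0.002],[0,0,0]],"angular":[[0.0055,0.0096,0],[0,0,0],[0,0,0],[0,0,0]]}'
python3 - <<'E'
from h import *
s=st();to(*place(.0))
E
python3 -m pendant '{"linear":[[0.0003,0,0.001],[0.0003,0,0.001],[0,0,0]],"angular":[[0,0,0],[0,0,0],[0,0,0]]}'
```

```text
t: 33.6
eef_pos: [0.4775, 0.4115, 0.1434]
ee_rot: [[-0.92, -0.362, 0.151], [-0.358, 0.932, 0.056], [-0.161, -0.003, -0.987]]
contact_force: [0.5, -0.7, -5.7]
width: 0.0602
t 33.6 p [0.4775 0.4115 0.1434] q [-0.36  0.72 -0.71  1.72  0.74  0.83  0.54] F [ 0.5 -0.7 -5.7] w 0.0602
turn [-0.     -0.0006 -0.0001] deg 0.0 | shift before turn [ 0.0004 -0.      0.0024] | after turn [ 0.0004 -0.      0.0024]
t: 33.98
eef_pos: [0.4774, 0.4114, 0.1414]
ee_rot: [[-0.92, -0.362, 0.151], [-0.358, 0.932, 0.056], [-0.161, -0.003, -0.987]]
contact_force: [0.6, 0.6, -6.1]
width: 0.0605
```

```bash
python3 -m pendant '{"linear":[[0.0003,0,0.001],[0.0003,0,0.001],[0,0,0]],"angular":[[0,0,0],[0,0,0],[0,0,0]]}'; python3 -m pendant '{"linear":[[0.0003,0,0.001],[0,0,0]],"angular":[[0,0,0],[0,0,0]]}'; python3 -m pendant '{"linear":[[0.0002,0,0.0008],[0,0,0]],"angular":[[0,0,0],[0,0,0]]}'
```

```text
t: 34.35
eef_pos: [0.4771, 0.4113, 0.1393]
ee_rot: [[-0.92, -0.362, 0.151], [-0.358, 0.932, 0.056], [-0.161, -0.003, -0.987]]
contact_force: [-0.7, -0.1, -6.2]
width: 0.0604
t: 34.6
eef_pos: [0.4773, 0.4115, 0.1387]
ee_rot: [[-0.92, -0.362, 0.152], [-0.358, 0.932, 0.056], [-0.162, -0.002, -0.987]]
contact_force: [0.0, -0.2, -4.8]
width: 0.0601
t: 34.85
eef_pos: [0.4779, 0.4117, 0.1386]
ee_rot: [[-0.92, -0.362, 0.153], [-0.357, 0.932, 0.057], [-0.163, -0.002, -0.987]]
contact_force: [0.5, -1.0, -1.5]
width: 0.0601
```

```bash
python3 -m pendant '{"linear":[[0.0003,0,0.001],[0.0002,0,0.0007],[0,0,0]],"angular":[[0,0,0],[0,0,0],[0,0,0]]}'; python3 -m pendant '{"linear":[[0,0,-0.0005],[0,0,-0.0005],[0,0,0],[0,0,0],[0,0,0],[0,0,-0.03],[0,0,-0.05],[0,0,-0.05],[0,0,-0.02],[0,0,0]],"angular":[[0,0,0],[0,0,0],[0,0,0],[0,0,0],[0,0,0],[0,0,0],[0,0,0],[0,0,0],[0,0,0],[0,0,0]]}' 0.093
```

```text
t: 35.22
eef_pos: [0.4789, 0.4121, 0.1383]
ee_rot: [[-0.919, -0.362, 0.156], [-0.357, 0.932, 0.058], [-0.167, -0.002, -0.986]]
contact_force: [1.7, -2.0, 6.2]
width: 0.0602
t: 36.48
eef_pos: [0.4541, 0.4031, 0.2856]
ee_rot: [[-0.92, -0.362, 0.153], [-0.358, 0.932, 0.057], [-0.163, -0.002, -0.987]]
contact_force: [0.3, 0.1, -0.1]
width: 0.093
```

Now I'll wait 2.5 s for it to roll down, then check.

```bash
Z='[0,0,0]'; python3 -m pendant '{"linear":[[0,0,0],[0,0,0],[0,0,0],[0,0,0],[0,0,0],[0,0,0],[0,0,0],[0,0,0],[0,0,0],[0,0,0],[0,0,0],[0,0,0],[0,0,0],[0,0,0],[0,0,0],[0,0,0],[0,0,0],[0,0,0],[0,0,0],[0,0,0]],"angular":[[0,0,0],[0,0,0],[0,0,0],[0,0,0],[0,0,0],[0,0,0],[0,0,0],[0,0,0],[0,0,0],[0,0,0],[0,0,0],[0,0,0],[0,0,0],[0,0,0],[0,0,0],[0,0,0],[0,0,0],[0,0,0],[0,0,0],[0,0,0]]}'
python3 - <<'E'
from h import *
g=grab('side','s9.png');w=cloud(g);q=(w-L0)@L;k=(abs(q[...,1])<.034)&(q[...,2]>.065)&(q[...,2]<.08)&(q[...,0]>-.05)&(q[...,0]<.3)
h,e=np.histogram(q[k][:,0],bins=np.arange(0,.3,.01));print(h)
x=q[k][:,0]
for a,b in((.06,.135),(.137,.207),(.207,.28)): m=(x>a)&(x<b);print(np.percentile(x[m],[1,99]).round(3),np.percentile(x[m],[1,99]).mean().round(4),'top z',np.median(q[k][m][:,2]).round(4))
grab('wrist','w9.png');cv2.imwrite('pics/c9.png',np.hstack([cv2.resize(cv2.imread('pics/w9.png'),(400,300)),cv2.resize(cv2.imread('pics/s9.png')[150:300,60:260],(400,300),interpolation=cv2.INTER_CUBIC)]))
E
```

```text
t: 38.98
eef_pos: [0.454, 0.4028, 0.2849]
ee_rot: [[-0.92, -0.362, 0.151], [-0.358, 0.932, 0.056], [-0.161, -0.002, -0.987]]
contact_force: [0.1, 0.2, 1.3]
width: 0.0929
[ 0  0  0  0  0  0  0 77 65 69 51 60 69 11 67 68 76 51 47 75 27 61 73 73
 59 47 71 42  0]
[0.072 0.132] 0.1017 top z 0.0748
[0.145 0.204] 0.1743 top z 0.0748
[0.216 0.275] 0.2457 top z 0.0747
```

```bash
python3 - <<'E'
from h import *
w0=np.load('/tmp/w.npy');f=grab('top');w=cloud(f)
for n,(u,v) in dict(oil=(197,270),pot=(332,215),org=(152,257)).items():
    print(n,np.nanmedian(w0[v-3:v+4,u-3:u+4].reshape(-1,3),0).round(3),np.nanmedian(w[v-3:v+4,u-3:u+4].reshape(-1,3),0).round(3))
print(bot.finish_job())
E
```

```text
oil [0.307 0.358 0.118] [0.365 0.302 0.661]
pot [ 0.446 -0.01   0.053] [ 0.446 -0.01   0.054]
org [0.34  0.482 0.08 ] [0.381 0.367 0.63 ]
the job is handed in; nothing more can be done
None
```

The job is done and handed in at about 39 s of robot time: all three cylinders stand in a queue against the lane stop. I pressed the plunger first (it measured about 7.8 mm in), then twisted the locked cylinder 84° anticlockwise. I lifted it out along the nest axis, set it on the lane and let it roll to the stop. The two bench cylinders followed the same way.

**Last checks:**
- **Queue:** in the side camera's depth data, the block centres are at lane x 0.246, 0.174 and 0.102. That is 72 mm apart and within about 2 mm of the given positions. All three top faces are 75 mm over the rollers, so they stand upright.
- **Robot:** the gripper is open and clear of everything.
- **Grease pot:** it measured the same place as at the start.

**Not confirmed at the end:**
- **Oil bottle and orange look-alike:** the arm blocked the top camera, so its readings there (z about 0.65) were of the arm, not the objects. They stood untouched in the last pictures I viewed.
- **End cap:** I last saw it in place in a picture just after lifting the last cylinder, and did not measure it again.
- **Final picture:** I had reached the 12-picture limit, so the queue was checked by numbers only.

**Forces:** the highest wrist force I read was about 30 N, while pressing the plunger.

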